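Clamp the filter canister onto the vacuum manifold

ROBOT

A 6-joint arm with a two-finger parallel gripper is mounted at the origin on a cart in front of the work surface, level with it; the furniture and walls round the work are solid. World frame = base frame: x ahead of the robot, y to its left, z up, the work surface at z = 0. Lengths are in m, angles in rad, forces in N, time in s.
With the tool pointing down it reaches from about 0.25 to 0.725 m from the base axis. Payload 4 kg.
Tool frame: the origin (TCP) lies between the finger pads; the fingertips stand 8 mm ahead of it and the grasp point (between the pads) lies 11 mm behind it; z points along the fingers, y is the direction in which the jaws open and shut (so a half turn about z gives the same grasp; the last joint's range is limited). The gripper opens to 85 mm and grips with 20 to 120 N. Pads are 22 mm wide; open, the fingers measure 114 mm over their backs; the gripper's body (76 mm by 85 mm) begins 54 mm behind the grasp point. The pads swing forward as they close: fully open they stand 13 mm farther back than shut.
Start: joints at [1.31, 0.241, 0.005, 1.335, 0, 1.571], TCP at [0.129, 0.483, 0.239] pointing down, gripper open.
Joint ranges: [-2.72, 2.72], [-1.05, 1.87], [-1.09, 1.28], [-1.99, 2.15], [-1.42, 1.44], [-3.14, 3.14]. Speed limits (rad/s): [2.79, 2.79, 3.14, 3.14, 3.14, 3.14].

INTERFACE

Orientations are given as a unit quaternion [x, y, z, w].
In Python, from workcell import * gives the robot as it stands.
- The arm moves only by the tool send_rows, never from a script. Its argument "increments" is a list that holds one entry, the list of rows, each a list of 6 numbers: the shift along the tool's x, y, z in units of 50 mm (1.0 is 50 mm), then the turn, a rotation vector about the tool's x, y, z in units of 10 degrees (1.0 is 10 degrees). In form: [[[x, y, z, ax, ay, az], ...]]. A call has 1 to 8 rows; each row shifts and turns the commanded pose from where the row before left it, along the tool's axes as they then stand; what a row does not reach is not made up. A row lasts 1/8 s, in which the tool goes at most 62.5 mm and 10.7 degrees, less where a joint would pass 70% of its speed; a pose out of reach is approached as far as the arm can. A call with a number of a shift or a turn outside -1 to 1 is refused whole. A call with a gripper value outside its range is refused whole. "grip" is the closure, from 0 (fully open) to 1 (shut), set as the call begins (left out, the last holds). The fingers move at their own pace and stop on an object; the grip force is fixed at half the most. Time passes only in rows, so rows that do not move let the fingers close. It gives the time, the measured TCP pose, the force and the opening at its end, in the units of the state.
- get_obs(): the state, without advancing time (a new reading comes with each control period).
- camera(name): name is "scene" or "top"; returns a dict with "color" (400x640x3 uint8, red, green, blue), "z_map" (400x640 float32, m along the optical axis (not along the pixel's ray), 0 where there is no reading), "intrinsics" (3x3 intrinsics, pixels), "pose" (4x4, takes a point from camera to world coordinates). Camera axes: x right, y down, z forward; pixel columns grow to the right and rows downward; lengths in m; the calibration is good to about 2 mm. A picture is of the moment at which its call begins.
- job_done(): hands the job in, once; it reports no verdict.
The state is a dict: "clock": time; "joint_pos": joint angles; "joint_vel": joint speeds; "tau": joint torques, N m; "eef_pos": TCP position; "tool_rot": TCP orientation; "ft_force": force on the tool from outside, world axes, zero at the start; "ft_torque": the same for the moment, N m; "grip_width": finger opening in m.
Only numpy, scipy, OpenCV 4.12 (cv2) and the standard library are available. Lean on these libraries where they do the work, as an engineer would, in place of code of your own. Each camera call takes 0.05 s, during which the arm holds its last target.

TASK

Fit the loose filter canister to the vacuum manifold: lay it in the open clamp and the V rest, its round flange flat against the flange of the port. Swing the hinged clamp ring over both flanges until it is fully shut, then swing the T-bar latch up and over the ring's forked lug until it is fully home. Let go, and do not disturb the dish, pliers, screwdriver or tape roll lying around.

Things in the scene. Friction and masses are not known exactly. Their poses are not given: they have to be found in the camera images.
- manifold: vacuum manifold bolted to the bench: grey base plate 130 x 270 x 10 mm; at its left an aluminium block (y +47 to +103 mm, 110 mm high, with a gauge on top up to 158 mm), then a steel pipe along y with a flanged port looking to -y, a split clamp round the port, a V rest at its right. Origin on the bench under the port's face; x away from the robot, y left along the pipe, z up. Pipe axis 80 mm high.
- port_face (a point): centre of the port's face (thin black seal, flange 68 mm in diameter), on the pipe axis, 80 mm over the bench; axes as manifold. The canister's face must end up here. The clamp (27 mm wide, 86 mm outside) is centred here; its fixed lower half has a groove, open upward, for both flanges: the canister's flange has 1.5 mm of play along y when fully down, 4 mm at the mouth.
- v_rest (a point): V rest for the canister's body, 14 mm wide along y, 130 mm to the right (-y) of the port's face; this point lies on the pipe axis, 80 mm high. The sides slope at 45 degrees, reach 31 mm out and end 9 mm under the axis; they hold the 46 mm body level on the pipe axis.
- canister: loose steel canister, 0.38 kg, 165 mm long, axis y: body of 46 mm diameter (y +72 to -63), flange of 68 mm diameter at +y (rim 4 mm, tapered back to 7.5 mm), hexagonal cap 68 mm across flats at -y (y -63 to -79). Origin on its axis 80 mm behind the flange's face, the best place to grip. It lies level, axis 34 mm high, z up. In the manifold its flange looks to +y; any turn about its axis is fine.
- canister_face (a point): centre of the face of the canister's flange, on its axis (canister y = +80 mm)
- clamp_ring (a joint): angle of the hinged upper half of the clamp: 0 fully shut (stop), grows as it opens up and away from the robot, 1.57 when its lug points straight up, stop at 2.0; open, its lug stands up to 197 mm over the bench. The hinge is stiff (0.2 N m); the ring stays where it is left.
- ring_hinge (a point): hinge of the clamp ring: its axis is the manifold's y direction through this point, 50 mm behind the pipe axis (+x), 80 mm high
- ring_lug (a point): middle of the forked lug at the ring's free end, 105 mm from the hinge axis: 27 mm wide along the manifold's y (two 7 mm prongs, 13 mm slot), 9 mm thick, reaching 7 mm outward of this point and 12 mm inward to the ring, whose sides are flush with it. Shut, it lies 55 mm in front of the pipe axis, 86 mm high. Pinch it across its width or push it.
- latch (a joint): angle of the swing latch: 0 fully home (stop; handle up, leaning 0.12 rad away from the robot, T bar over the lug), grows as it swings down towards the robot, 1.69 with the handle level, stop at 1.95. Stiff (0.06 N m), stays where it is left. The T bar passes over the lug only if the ring is shut.
- latch_pivot (a point): pivot of the latch in the fixed lower lug: its axis is the manifold's y direction through this point, 56 mm in front of the pipe axis (-x), 68 mm high
- latch_grip (a point): point in the flat steel handle of the latch, 60 mm from the pivot: handle 18 mm wide along the manifold's y, 7 mm thick, from 33 to 84 mm from the pivot; T bar (27 mm long along y, 10 mm thick) 29 mm from the pivot. The handle can be pinched across its width from above.
- parts_dish: shallow metal dish of screws, 72 mm across, 14 mm high, on the bench; leave it. Origin: centre of its underside
- pliers: long-nose pliers, 156 mm long, lying on the bench; leave them. Origin: underside near the joint
- screwdriver: screwdriver, 155 mm long, 20 mm thick, lying on the bench; leave it. Origin: middle of its underside
- tape_roll: black roll of tape, 62 mm across, 19 mm high, lying flat; leave it. Origin: centre of its underside

How it is judged:
On the way, in this order (a step that is already met when the one before it is completed fails the run):
1. the canister lies in the open clamp and the V rest, its flange against the port's (distance between canister_face and port_face below 0.004 m and angle between the y axis of canister and the y axis of manifold, either way round below 0.04 rad and value of joint clamp_ring above 0.3 rad), for 0.2 s.
2. the clamp ring is swung fully shut over both flanges, the latch still open (distance between canister_face and port_face below 0.004 m and angle between the y axis of canister and the y axis of manifold, either way round below 0.04 rad and value of joint clamp_ring below 0.04 rad and value of joint latch above 0.2 rad), for 0.2 s.
At the end, for the whole second after the job is handed in: The canister's face is within 4 mm of the port's face and its axis within 0.04 rad of the pipe's, at rest; the clamp ring is within 0.04 rad of shut and the latch within 0.1 rad of home (distance between canister_face and port_face below 0.004 m and angle between the y axis of canister and the y axis of manifold, either way round below 0.04 rad and value of joint clamp_ring below 0.04 rad and value of joint latch below 0.1 rad and linear speed of canister below 0.02 m/s); the robot touches nothing.
It fails at once if the dish is shoved more than 3 cm (distance of parts_dish from where it was at the start of the episode above 0.03 m).
It fails at once if the pair of pliers is shoved more than 3 cm (distance of pliers from where it was at the start of the episode above 0.03 m).
It fails at once if the screwdriver is shoved more than 3 cm (distance of screwdriver from where it was at the start of the episode above 0.03 m).
It fails at once if the tape roll is shoved more than 3 cm (distance of tape_roll from where it was at the start of the episode above 0.03 m).
It also fails if it takes over 72 s, if anything falls off the work surface, if the arm or the gripper's body presses on something with over 40 N, if the wrist force passes 120 N, or if a joint passes its speed limit or range.

## Working session

There is one attempt and no reset: what is moved stays moved. The work goes in short steps, Python scripts to look and compute and a tool call to move; the robot and the scene stay as the last step left them, time stands still between calls to the robot, and variables do not carry over. Pictures are saved under pics/ and viewed, and the job is handed in when it is done.

Besides the shell and the picture viewer there is one more tool, called after "Call:" as name([rows], argument=value, ...), one row to a line, values as JSON. send_rows: Moves the arm, as the interface text tells. Its arguments: {"type":"object","properties":{"increments":{"type":"array"},"grip":{"type":"number"}},"required":["increments"]}

```bash
ls; mkdir -p pics
cat > h.py <<'E'
import numpy as np,cv2
from workcell import *
def cap(n,tag):
    c=camera(n); cv2.imwrite(f'pics/{tag}.png',c['color'][:,:,::-1]); np.savez(f'{tag}.npz',**c); return c
def world(c):
    z=c['z_map'];K=c['intrinsics'];v,u=np.mgrid[0:z.shape[0],0:z.shape[1]]
    p=np.stack([(u-K[0,2])/K[0,0]*z,(v-K[1,2])/K[1,1]*z,z],-1)
    return p@c['pose'][:3,:3].T+c['pose'][:3,3]
E
python3 - <<'E'
from h import *
for n in('scene','top'):
    c=cap(n,n+'0');print(n,c['intrinsics'].tolist(),c['pose'].round(3).tolist())
o=get_obs();print(o)
E
```

```text
pics
scene [[362.72273852854033, 0.0, 325.21318620949165], [0.0, 362.72273852854033, 198.15477614966633], [0.0, 0.0, 1.0]] [[0.872, -0.275, 0.405, 0.211], [-0.489, -0.516, 0.703, -0.86], [0.016, -0.811, -0.585, 0.725], [0.0, 0.0, 0.0, 1.0]]
top [[410.258073830412, 0.0, 321.24706057363557], [0.0, 410.258073830412, 199.14316873579367], [0.0, 0.0, 1.0]] [[-0.138, -0.967, 0.212, 0.435], [-0.99, 0.135, -0.028, -0.103], [-0.001, -0.214, -0.977, 1.037], [0.0, 0.0, 0.0, 1.0]]
{'clock': 0.1, 'joint_pos': array([ 1.31003575e+00,  2.41346412e-01,  3.82305150e-03,  1.33522375e+00,
       -9.67657025e-06,  1.57077319e+00]), 'joint_vel': array([ 0.00080031, -0.00055801,  0.00357978, -0.00024939, -0.00028563,
       -0.00091009]), 'tau': array([ 7.12160436e-04, -3.73137510e+01,  2.53010041e+01,  1.08609768e-02,
        1.16286178e-04,  2.17536090e-06]), 'eef_pos': array([0.12876165, 0.48253846, 0.2384839 ]), 'tool_rot': array([ 1.29999678e-01,  9.91513556e-01, -9.67739090e-04, -1.22025626e-04]), 'ft_force': array([-0.06489746, -0.17817454, -0.43226128]), 'ft_torque': array([-0.04007721, -0.01263277,  0.00878809]), 'grip_width': 0.08555002591892677}
```

View pics/scene0.png

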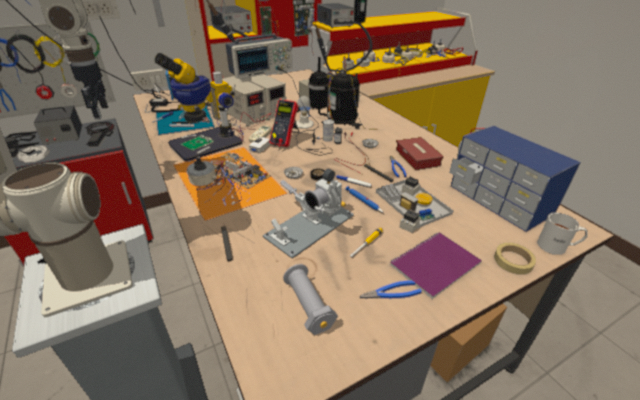

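View pics/top0.png

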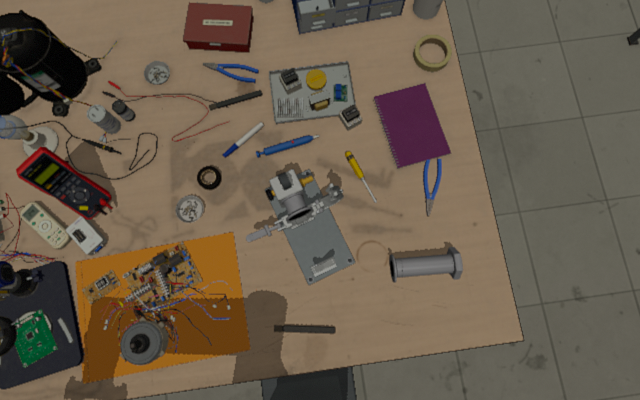

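The top view shows the manifold's block at about (287,185), the V rest at (325,268), and the canister from (393,265) to (458,262). I'll zoom in.

Run:
```python
from h import *
a=cv2.imread('pics/top0.png')[150:300,220:480];cv2.imwrite('pics/top0z.png',cv2.resize(a,None,fx=3,fy=3,interpolation=2))
a=cv2.imread('pics/scene0.png')[160:340,250:430];cv2.imwrite('pics/scene0z.png',cv2.resize(a,None,fx=3.3,fy=3.3,interpolation=2))
c=dict(np.load('top0.npz'));w=world(c)
for (u,v) in [(325,268),(340,290),(290,180),(393,265),(425,264),(458,262),(400,310),(287,225),(305,215),(335,195),(255,233)]:
    print((u,v),w[v,u].round(3))
```

```text
(325, 268) [ 0.482 -0.117  0.052]
(340, 290) [ 0.427 -0.147  0.002]
(290, 180) [ 0.691 -0.064  0.112]
(393, 265) [ 0.467 -0.277  0.057]
(425, 264) [ 0.459 -0.352  0.058]
(458, 262) [ 0.452 -0.426  0.07 ]
(400, 310) [ 0.359 -0.285  0.002]
(287, 225) [ 0.592 -0.042  0.079]
(305, 215) [ 0.617 -0.087  0.046]
(335, 195) [ 0.625 -0.158  0.187]
(255, 233) [0.583 0.034 0.084]
```

View pics/top0z.png

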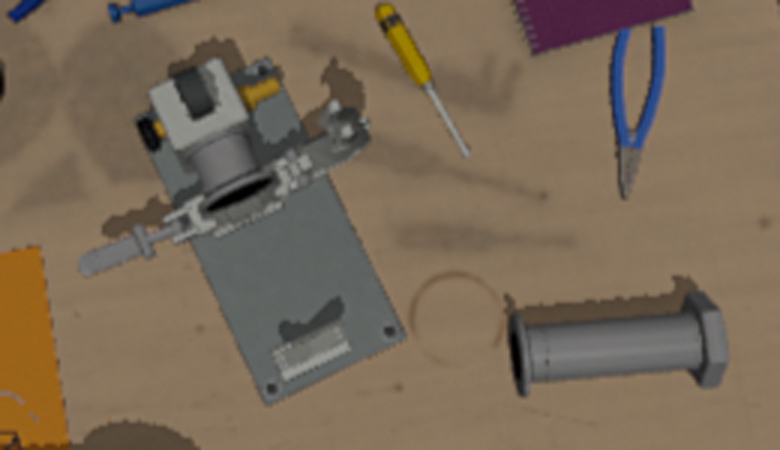

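View pics/scene0z.png

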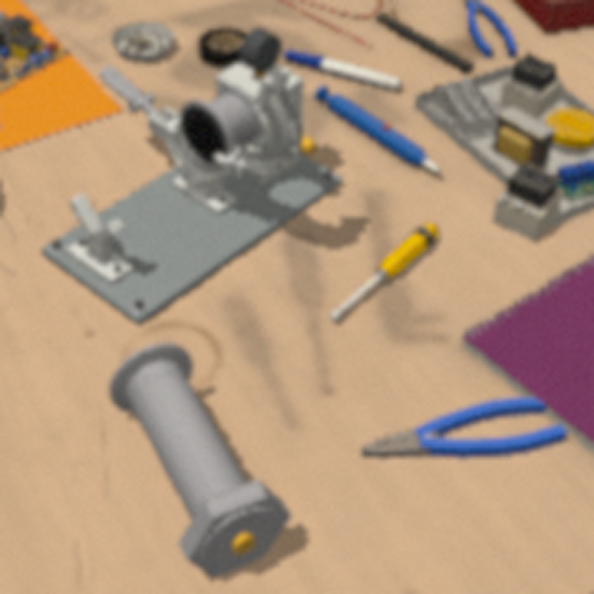

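Ring (right, open upward) and latch (left, near level) are seen; the port looks towards the robot. Now I'll measure: plate edges, pipe, V rest, canister.

Run:
```python
from h import *
for n in ('top0','scene0'):
    c=dict(np.load(n+'.npz'));w=world(c);hsv=cv2.cvtColor(c['color'],cv2.COLOR_RGB2HSV)
    reg=(w[...,0]>.38)&(w[...,0]<.8)&(w[...,1]>-.25)&(w[...,1]<.08)
    bench=w[...,2][(abs(w[...,2])<.01)&(w[...,0]>.3)&(w[...,0]<.8)&(abs(w[...,1]+.1)<.3)]
    print(n,'bench z',np.median(bench))
    m=reg&(hsv[...,1]<60)&(abs(w[...,2]-.010)<.006)
    m=cv2.morphologyEx(m.astype('uint8'),cv2.MORPH_OPEN,np.ones((3,3)))
    k,l,st,_=cv2.connectedComponentsWithStats(m);i=1+st[1:,4].argmax();mm=l==i
    r=cv2.minAreaRect(w[mm][:,:2].astype('float32'));print(r,cv2.boxPoints(r).round(4).tolist())
    # canister body
    reg=(w[...,0]>.38)&(w[...,0]<.56)&(w[...,1]>-.46)&(w[...,1]<-.24)&(w[...,2]>.012)&(hsv[...,1]<70)
    p=w[reg];print(len(p),p.min(0),p.max(0))
    r=cv2.minAreaRect(p[:,:2].astype('float32'));print('can',r,cv2.boxPoints(r).round(4).tolist())
```

```text
top0 bench z 0.0003655943507756554
((0.5414484143257141, -0.10995149612426758), (0.1537136733531952, 0.12986649572849274), 17.61789894104004) [[0.44850000739097595, -0.07129999995231628], [0.4878000020980835, -0.19509999454021454], [0.6344000101089478, -0.1485999971628189], [0.5950000286102295, -0.024800000712275505]]
1532 [ 0.41331798 -0.4383528   0.01236242] [ 0.49225476 -0.2754316   0.07187363]
can ((0.4588189125061035, -0.357271283864975), (0.16289405524730682, 0.07743418216705322), 84.77230072021484) [[0.41280001401901245, -0.4348999857902527], [0.49000000953674316, -0.44190001487731934], [0.504800021648407, -0.27970001101493835], [0.427700012922287, -0.272599995136261]]
scene0 bench z -0.0007726870679134468
((0.5986154675483704, -0.0936100035905838), (0.2707849144935608, 0.13298234343528748), 17.708955764770508) [[0.44940000772476196, -0.07150000333786011], [0.48989999294281006, -0.1981000006198883], [0.7477999925613403, -0.11580000072717667], [0.7074000239372253, 0.010900000110268593]]
1585 [ 0.41530288 -0.44493713  0.01210484] [ 0.49366711 -0.27446145  0.07042774]
can ((0.45962369441986084, -0.3607589602470398), (0.16846692562103271, 0.07695414870977402), 84.76579284667969) [[0.41359999775886536, -0.44110000133514404], [0.4902999997138977, -0.448199987411499], [0.5055999755859375, -0.28040000796318054], [0.42899999022483826, -0.2734000086784363]]
```

Run:
```python
from h import *
from scipy.optimize import least_squares
a=np.radians(17.68);Y=np.array([np.cos(a),np.sin(a)]);X=np.array([Y[1],-Y[0]])
for n in ('top0','scene0'):
    c=dict(np.load(n+'.npz'));w=world(c);hsv=cv2.cvtColor(c['color'],cv2.COLOR_RGB2HSV)
    # canister body cylinder
    reg=(w[...,0]>.38)&(w[...,0]<.56)&(w[...,1]>-.415)&(w[...,1]<-.30)&(w[...,2]>.03)&(hsv[...,1]<70)
    p=w[reg]
    f=lambda q:np.hypot((p[:,0]-q[0]-q[1]*(p[:,1]+.36))/np.hypot(1,q[1]),p[:,2]-q[2])-.023
    s=least_squares(f,[.459,.09,.034],loss='soft_l1',f_scale=.001);print(n,'can',s.x,np.degrees(np.arctan2(1,s.x[1])),np.std(f(s.x)),len(p))
    q=w.copy();P=np.stack([(w[...,:2]-[.58,-.1])@X,(w[...,:2]-[.58,-.1])@Y,w[...,2]],-1)
    m=(abs(P[...,0])<.06)&(P[...,1]>-.14)&(P[...,1]<.2)&(P[...,2]>.02)
    # list profile
    for y0 in np.arange(-.13,.19,.01):
        s=P[m&(abs(P[...,1]-y0)<.005)]
        if len(s)>5: print(round(y0,3),len(s),'x',s[:,0].min().round(3),s[:,0].max().round(3),'ztop',s[:,2].max().round(3),'xtop',s[s[:,2].argmax(),0].round(3))
```

```text
top0 can [0.45559641 0.05607699 0.03379724] 86.79038661455854 0.0014126291244128432 924
-0.1 51 x -0.044 0.014 ztop 0.071 xtop -0.038
-0.09 103 x -0.043 0.015 ztop 0.071 xtop 0.007
0.02 21 x -0.056 0.06 ztop 0.159 xtop 0.06
0.03 230 x -0.06 0.06 ztop 0.157 xtop 0.06
0.04 312 x -0.059 0.059 ztop 0.116 xtop -0.018
0.05 163 x -0.059 0.06 ztop 0.156 xtop 0.06
0.06 84 x -0.037 0.009 ztop 0.106 xtop -0.018
0.07 85 x -0.038 0.009 ztop 0.106 xtop -0.012
0.08 127 x -0.043 0.015 ztop 0.11 xtop -0.013
0.09 155 x -0.046 0.017 ztop 0.148 xtop -0.008
0.1 151 x -0.046 0.049 ztop 0.158 xtop -0.018
0.11 203 x -0.059 0.054 ztop 0.159 xtop -0.023
0.12 151 x -0.059 0.052 ztop 0.159 xtop -0.021
0.13 98 x -0.06 0.018 ztop 0.152 xtop -0.01
0.14 32 x -0.046 0.016 ztop 0.113 xtop -0.028
scene0 can [0.45823793 0.05529961 0.03297445] 86.8347894955944 0.0009839010291156948 759
-0.1 60 x -0.04 0.017 ztop 0.071 xtop 0.012
-0.09 75 x -0.038 0.017 ztop 0.071 xtop 0.012
-0.08 10 x -0.038 0.015 ztop 0.067 xtop -0.038
0.03 178 x -0.059 0.059 ztop 0.152 xtop 0.059
0.04 297 x -0.055 0.059 ztop 0.113 xtop -0.014
0.05 44 x -0.06 0.05 ztop 0.111 xtop -0.024
0.06 40 x -0.024 0.048 ztop 0.103 xtop -0.013
0.07 42 x -0.024 0.011 ztop 0.104 xtop -0.004
0.08 69 x -0.037 0.016 ztop 0.109 xtop -0.003
0.09 75 x -0.043 0.019 ztop 0.143 xtop -0.013
0.1 77 x -0.042 0.019 ztop 0.154 xtop -0.019
0.11 80 x -0.041 0.055 ztop 0.157 xtop -0.005
0.12 54 x -0.044 0.055 ztop 0.156 xtop -0.002
0.13 31 x -0.014 0.02 ztop 0.148 xtop -0.005
0.14 22 x -0.013 0.021 ztop 0.11 xtop 0.012
```

Run:
```python
from h import *
from scipy.optimize import least_squares
a=np.radians(17.68);Y=np.array([np.cos(a),np.sin(a)]);X=np.array([Y[1],-Y[0]])
for n in ('top0','scene0'):
    c=dict(np.load(n+'.npz'));w=world(c);hsv=cv2.cvtColor(c['color'],cv2.COLOR_RGB2HSV)
    P=np.stack([(w[...,:2]-[.58,-.1])@X,(w[...,:2]-[.58,-.1])@Y,w[...,2]],-1)
    m=(abs(P[...,0]+.013)<.045)&(P[...,1]>-.0)&(P[...,1]<.06)&(P[...,2]>.03)&(P[...,2]<.125)&(hsv[...,2]<70)
    s=P[m];print(n,'dark face',len(s),'med',np.median(s,0),'pct y',np.percentile(s[:,1],[10,25,50,75,90]).round(4),'x',np.percentile(s[:,0],[2,98]).round(4),'z',np.percentile(s[:,2],[2,98]).round(4))
    s_=s[abs(s[:,1]-np.median(s[:,1]))<.004]
    A=np.c_[s_[:,0],np.ones(len(s_))];print(' slope dy/dx',np.linalg.lstsq(A,s_[:,1],rcond=None)[0])
    v,u=np.nonzero(m);print(u.min(),u.max(),v.min(),v.max())
    # pipe/cylinder fit y .055-.08
    m=(abs(P[...,0]+.013)<.035)&(P[...,1]>.055)&(P[...,1]<.075)&(P[...,2]>.08)&(P[...,2]<.125)
    p=P[m];f=lambda q:np.hypot(p[:,0]-q[0],p[:,2]-.08-0*q[1])-q[2]
    r=least_squares(f,[-.013,.08,.025],loss='soft_l1',f_scale=.001);print('pipe',r.x,np.std(f(r.x)),len(p))
    m=(abs(P[...,0]+.013)<.04)&(P[...,1]>-.12)&(P[...,1]<-.07)&(P[...,2]>.03)
    p=P[m];print('vrest x',np.percentile(p[:,0],[0,2,98,100]).round(4),'y',np.percentile(p[:,1],[0,3,10,50,90,97,100]).round(4))
    # V fit: z=z0+|x-x0|
    p=p[(p[:,2]<.069)]
    f=lambda q:(p[:,2]-q[1]-abs(p[:,0]-q[0]))
    r=least_squares(f,[-.013,.05],loss='soft_l1',f_scale=.001);print('V',r.x,'expected z0 .0475',np.std(f(r.x)),len(p))
    # hinge ring and latch heights
    m=(P[...,0]>.05)&(P[...,0]<.13)&(abs(P[...,1]-.035)<.03)&(P[...,2]>.1);p=P[m];print('ring',p.max(0).round(3),np.median(p,0).round(3), p[p[:,2].argmax()].round(3))
    m=(P[...,0]<-.075)&(P[...,0]>-.2)&(abs(P[...,1]-.035)<.03)&(P[...,2]>.03);p=P[m];print('latch',len(p),p.min(0).round(3),p.max(0).round(3),np.median(p,0).round(3))
```

```text
top0 dark face 140 med [-0.01162971  0.03802993  0.08982565] pct y [0.0374 0.0377 0.038  0.039  0.0486] x [-0.0433  0.0158] z [0.0548 0.1107]
 slope dy/dx [0.00461878 0.03815935]
287 312 203 220
pipe [-0.01420739  0.08002019  0.02351469] 0.0013147934364135866 169
vrest x [-0.0437 -0.0419  0.0135  0.0148] y [-0.0992 -0.0989 -0.0982 -0.0924 -0.0867 -0.0857 -0.0851]
V [-0.0147555   0.04604009] expected z0 .0475 0.003296744982335609 140
ring [0.095 0.052 0.19 ] [0.074 0.038 0.146] [0.072 0.027 0.19 ]
latch 237 [-0.151  0.024  0.067] [-0.075  0.051  0.095] [-0.114  0.037  0.083]
scene0 dark face 139 med [-0.01414305  0.03995745  0.08257073] pct y [0.0385 0.0392 0.04   0.041  0.0416] x [-0.0379  0.0101] z [0.0557 0.1049]
 slope dy/dx [-0.01583152  0.03980461]
305 318 192 208
pipe [-0.01270708  0.08004     0.02262533] 0.0013565372847716209 67
vrest x [-0.0403 -0.0376  0.0155  0.017 ] y [-0.0984 -0.0976 -0.0971 -0.094  -0.0855 -0.084  -0.0805]
V [-0.00917671  0.04004787] expected z0 .0475 0.006056441951040742 120
ring [0.096 0.056 0.187] [0.076 0.039 0.145] [0.075 0.027 0.187]
latch 102 [-0.148  0.026  0.07 ] [-0.076  0.052  0.092] [-0.11   0.038  0.081]
```

```bash
cat >> h.py <<'E'
from scipy.spatial.transform import Rotation as R
def go(pos,yaw,tilt=None,frm=None):
    """print increments total (tool units) to reach tool-down pose w/ tool y at yaw deg"""
    o=get_obs(); R0=R.from_quat(o['tool_rot']); 
    y=np.array([np.cos(np.radians(yaw)),np.sin(np.radians(yaw)),0]);z=np.array([0,0,-1.]);x=np.cross(y,z)
    RT=R.from_matrix(np.c_[x,y,z])
    d=R0.inv().apply(np.array(pos)-o['eef_pos'])/.05
    rv=(R0.inv()*RT).as_rotvec(degrees=True)/10
    print('clock',o['clock'],'shift in initial tool axes',d.round(3),'turn',rv.round(3),'F',o['ft_force'].round(1))
    return d,rv
E
python3 - <<'E'
from h import *
for n,x0 in (('top0',.4556),('scene0',.4582)):
    c=dict(np.load(n+'.npz'));w=world(c)
    A=np.array([.0556,.9985]);N=np.array([.9985,-.0556])
    q=w[...,:2]-[x0,-.36];s=q@A;t=q@N
    m=(abs(t)<.04)&(abs(s)<.11)&(w[...,2]>.012)
    for lo in np.arange(-.095,.095,.0025):
        k=m&(s>=lo)&(s<lo+.0025)
        if k.sum()>2 and abs(lo)>.05: print(n,lo.round(4),k.sum(),w[k][:,2].max().round(4),t[k].min().round(3),t[k].max().round(3))
go([.457,-.357,.2],-3.2)
E
```

```text
top0 -0.0775 13 0.0679 -0.034 0.033
top0 -0.075 31 0.07 -0.039 0.038
top0 -0.0725 37 0.0716 -0.038 0.038
top0 -0.07 31 0.0719 -0.036 0.038
top0 -0.0675 39 0.0704 -0.038 0.039
top0 -0.065 31 0.0712 -0.038 0.037
top0 -0.0625 92 0.0711 -0.038 0.039
top0 -0.06 44 0.0681 -0.033 0.031
top0 -0.0575 26 0.0572 -0.023 0.023
top0 -0.055 19 0.059 -0.023 0.023
top0 -0.0525 20 0.0575 -0.023 0.02
top0 0.05 17 0.0584 -0.019 0.022
top0 0.0525 21 0.0605 -0.021 0.022
top0 0.055 18 0.0578 -0.021 0.022
top0 0.0575 23 0.0587 -0.023 0.022
top0 0.06 18 0.0575 -0.023 0.022
top0 0.0625 23 0.0601 -0.022 0.023
top0 0.065 21 0.0577 -0.022 0.02
top0 0.0675 22 0.0597 -0.022 0.02
top0 0.07 20 0.0595 -0.022 0.021
top0 0.0725 18 0.0598 -0.022 0.021
top0 0.075 9 0.0625 -0.017 0.018
top0 0.0775 17 0.0699 -0.031 0.023
top0 0.08 41 0.0704 -0.033 0.031
top0 0.0825 89 0.0676 -0.033 0.032
scene0 -0.085 21 0.0413 -0.007 0.007
scene0 -0.0825 30 0.0599 -0.028 0.019
scene0 -0.08 234 0.0641 -0.033 0.03
scene0 -0.0775 117 0.0676 -0.037 0.036
scene0 -0.075 48 0.0699 -0.039 0.039
scene0 -0.0725 34 0.0692 -0.038 0.028
scene0 -0.07 28 0.0684 -0.039 0.038
scene0 -0.0675 42 0.0704 -0.037 0.036
scene0 -0.065 28 0.07 -0.039 0.029
scene0 -0.0625 13 0.067 -0.038 0.015
scene0 -0.055 4 0.0566 -0.008 0.01
scene0 -0.0525 12 0.0573 -0.019 0.008
scene0 0.05 14 0.057 -0.022 0.005
scene0 0.0525 18 0.056 -0.023 0.02
scene0 0.055 16 0.0579 -0.022 0.019
scene0 0.0575 10 0.0574 -0.023 0.016
scene0 0.06 20 0.0566 -0.023 0.021
scene0 0.0625 15 0.0573 -0.021 0.019
scene0 0.065 12 0.059 -0.023 0.018
scene0 0.0675 13 0.0556 -0.022 0.016
scene0 0.07 12 0.0581 -0.022 0.014
scene0 0.0725 26 0.0601 -0.026 0.026
scene0 0.075 82 0.0654 -0.03 0.033
scene0 0.0775 74 0.0681 -0.034 0.033
scene0 0.08 20 0.0666 -0.033 0.031
scene0 0.0825 3 0.065 -0.026 0.019
clock 0.1 shift in initial tool axes [-10.671 -14.529   0.798] turn [-0.009  0.008  7.826] F [-0.1 -0.2 -0.4]
```

Call:
send_rows([
  [[-0.85,-0.76,0,0,0,0],[-0.85,-0.76,0,0,0,0],[-0.85,-0.76,0,0,0,0],[-0.85,-0.76,0,0,0,0],[-0.85,-0.76,0,0,0,0],[-0.85,-0.76,0,0,0,0],[-0.85,-0.76,0,0,0,0],[-0.85,-0.76,0,0,0,0]],
], grip=0)

```text
clock: 1.1
eef_pos: [0.3796, 0.1, 0.2392]
tool_rot: [0.13, 0.992, 0.0, 0.0]
ft_force: [1.1, 0.3, -0.7]
grip_width: 0.0856
```

Call:
send_rows([
  [[0,0,0,0,0,1],[0,0,0,0,0,1],[0,0,0,0,0,1],[0,0,0,0,0,1],[0,0,0,0,0,1],[0,0,0,0,0,1],[0,0,0,0,0,1],[0,0,0,0,0,0.83]],
])

```text
clock: 2.1
eef_pos: [0.3787, 0.1016, 0.2389]
tool_rot: [0.729, 0.685, -0.0, -0.0]
ft_force: [-0.2, -0.2, -0.1]
grip_width: 0.0855
```

Run:
```python
from h import *
go([.457,-.3588,.2],-3.2);o=get_obs();print(o['eef_pos'],o['joint_pos'])
```

```text
clock 2.1 shift in initial tool axes [-9.094  2.131  0.779] turn [-0.006  0.002 -0.033] F [-0.2 -0.2 -0.1]
[0.37865539 0.10159027 0.23889597] [ 2.62107311e-01  2.73036995e-02 -2.46208810e-01  1.29837330e+00
  1.59814579e-05  1.89448532e+00]
```

Call:
send_rows([
  [[-1,0.24,0,0,0,0],[-1,0.24,0,0,0,0],[-1,0.24,0,0,0,0],[-1,0.24,0,0,0,0],[-1,0.24,0,0,0,0],[-1,0.24,0,0,0,0],[-1,0.24,0,0,0,0],[-1,0.24,0,0,0,0]],
])

```text
clock: 3.1
eef_pos: [0.4521, -0.3047, 0.2388]
tool_rot: [0.727, 0.687, 0.0, -0.0]
ft_force: [0.7, 1.3, 0.9]
grip_width: 0.0854
```

Call:
send_rows([
  [[-0.55,0.1,0.2,0,0,0],[-0.54,0.11,0.3,0,0,0],[0,0,0.28,0,0,0],[0,0,0,0,0,0]],
])

```text
clock: 3.6
eef_pos: [0.4585, -0.3568, 0.1983]
tool_rot: [0.727, 0.687, -0.0, -0.002]
ft_force: [0.5, 0.2, 0.4]
grip_width: 0.0854
```

Run:
```python
from h import *
go([.457,-.3588,.2],-3.2);o=get_obs();print(o['eef_pos'])
for n in('scene','top'):
    c=cap(n,n+'1')
    K=c['intrinsics'];T=np.linalg.inv(c['pose']);img=c['color'][:,:,::-1].copy()
    for p in (o['eef_pos'],[o['eef_pos'][0],o['eef_pos'][1],.034]):
        q=K@(T[:3,:3]@p+T[:3,3]);q=q[:2]/q[2];cv2.circle(img,tuple(int(v) for v in q.round()),1,(0,0,255),-1);print(q)
        s0=q
    x,y=int(s0[0]),int(s0[1]);a=img[max(0,y-110):y+60,x-90:x+90]
    cv2.imwrite(f'pics/{n}1z.png',cv2.resize(a,None,fx=3,fy=3,interpolation=2))
```

```text
clock 3.6 shift in initial tool axes [-0.042 -0.027 -0.034] turn [-0.021 -0.017 -0.004] F [0.5 0.2 0.4]
[ 0.45848495 -0.35677074  0.1983014 ]
[307.11422002 245.52814244]
[308.05563598 296.54368271]
[444.12864384 259.64949081]
[424.33768995 264.40771616]
```

View pics/scene1z.png

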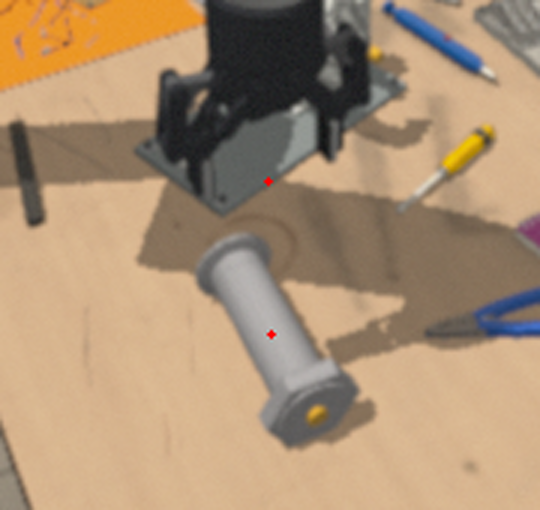

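View pics/top1z.png

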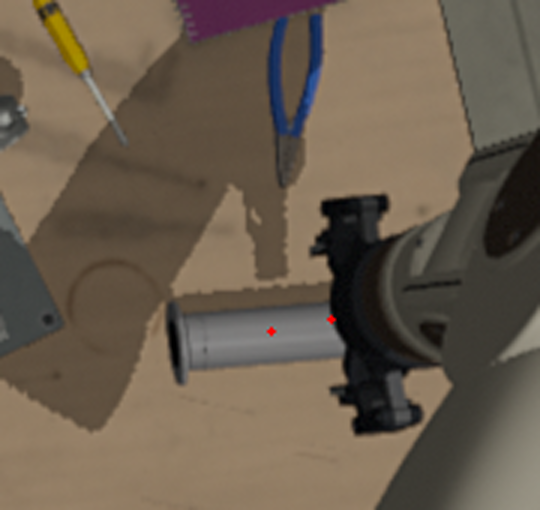

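Call:
send_rows([
  [[-0.04,-0.03,0.5,-0.02,-0.02,0],[0,0,0.8,0,0,0],[0,0,0.8,0,0,0],[0,0,0.8,0,0,0],[0,0,0.4,0,0,0],[0,0,0.2,0,0,0],[0,0,0,0,0,0],[0,0,0,0,0,0]],
])

```text
clock: 4.7
eef_pos: [0.4596, -0.3611, 0.0268]
tool_rot: [0.727, 0.687, 0.0, 0.004]
ft_force: [-0.3, 0.4, 0.6]
grip_width: 0.0855
```

Call:
send_rows([
  [[0,0,0,0,0,0],[0,0,0,0,0,0],[0,0,0,0,0,0],[0,0,0,0,0,0],[0,0,0,0,0,0],[0,0,0,0,0,0],[0,0,0,0,0,0],[0,0,0,0,0,0]],
], grip=1)

```text
clock: 5.7
eef_pos: [0.4588, -0.3609, 0.0263]
tool_rot: [0.727, 0.687, 0.0, 0.003]
ft_force: [0.0, 0.7, 6.7]
grip_width: 0.0442
```

Call:
send_rows([
  [[0,0,-0.3,0,0,0],[0,0,-0.7,0,0,0],[0,0,-0.8,0,0,0],[0,0,-0.8,0,0,0],[0,0,-0.7,0,0,0],[0,0,-0.3,0,0,0],[0,0,0,0,0,0],[0,0,0,0,0,0]],
])

```text
clock: 6.7
eef_pos: [0.457, -0.3592, 0.2032]
tool_rot: [0.727, 0.687, -0.0, 0.001]
ft_force: [-0.1, 0.2, -3.7]
grip_width: 0.0444
```

Run:
```python
from h import *
Y=np.array([.9528,.3037,0]);X=np.array([.3037,-.9528,0])
P=np.array([.6126,-.0754,0])
go(P-.12*Y+[0,0,.2],-72.32);o=get_obs();print(o['eef_pos'],o['joint_pos'].round(2),o['grip_width'])
c=cap('scene','scene2');cap('top','top2')
```

```text
clock 6.7 shift in initial tool axes [4.986 0.544 0.058] turn [6.000e-03 5.000e-03 6.908e+00] F [-0.1  0.2 -3.7]
[ 0.45701386 -0.35918184  0.20321981] [-0.67  0.42  0.16  1.31 -0.    0.96] 0.04437828955095785
```

View pics/scene2.png

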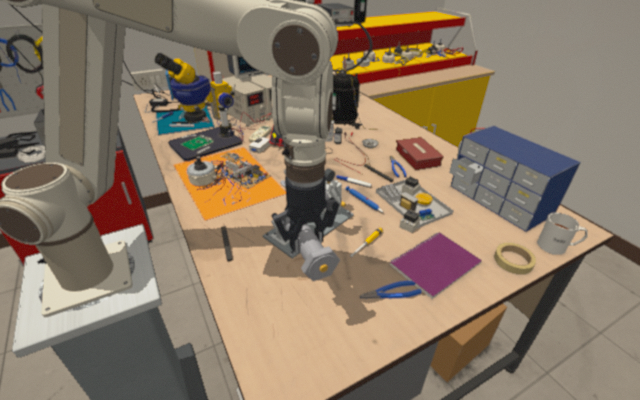

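Call:
send_rows([
  [[0,0,0,0,0,0.9],[0,0,0,0,0,0.9],[0,0,0,0,0,0.9],[0,0,0,0,0,0.9],[0,0,0,0,0,0.9],[0,0,0,0,0,0.9],[0,0,0,0,0,0.9],[0,0,0,0,0,0.6]],
])

```text
clock: 7.8
eef_pos: [0.4574, -0.3595, 0.2038]
tool_rot: [0.988, 0.152, 0.0, 0.001]
ft_force: [0.1, -0.2, -3.4]
grip_width: 0.0444
```

Run:
```python
from h import *
Y=np.array([.9528,.3037,0]);X=np.array([.3037,-.9528,0])
P=np.array([.6126,-.0754,0])
go(P-.12*Y+[0,0,.2],-72.32);o=get_obs();print(o['eef_pos'],o['joint_pos'].round(2),o['grip_width'])
```

```text
clock 7.8 shift in initial tool axes [ 2.272 -4.476  0.067] turn [ 0.013 -0.003 -0.014] F [ 0.1 -0.2 -3.4]
[ 0.4573922 -0.359487   0.2037902] [-0.67  0.42  0.16  1.31 -0.    2.17] 0.04439158942070512
```

Call:
send_rows([
  [[0.2,-0.5,0,0,0,0],[0.35,-0.8,0,0,0,0],[0.35,-0.8,0,0,0,0],[0.35,-0.8,0,0,0,0],[0.35,-0.8,0,0,0,0],[0.35,-0.5,0,0,0,0],[0.32,-0.28,0,0,0,0],[0,0,0,0,0,0]],
])

```text
clock: 8.8
eef_pos: [0.4977, -0.1106, 0.2035]
tool_rot: [0.988, 0.156, 0.001, 0.002]
ft_force: [-0.6, 0.0, -4.1]
grip_width: 0.0443
```

Run:
```python
from h import *
Y=np.array([.9528,.3037,0]);X=np.array([.3037,-.9528,0])
P=np.array([.6126,-.0754,0])
go(P-.12*Y+[0,0,.2],-72.32);o=get_obs();print(o['eef_pos'],o['joint_pos'].round(2),o['grip_width'])
for n in ('scene','top'):
    c=cap(n,n+'3')
    a=c['color'][:,:,::-1];a=a[140:290,230:400] if n=='scene' else a[150:300,220:400]
    cv2.imwrite(f'pics/{n}3z.png',cv2.resize(a,None,fx=3.5,fy=3.5,interpolation=2))
```

```text
clock 8.8 shift in initial tool axes [0.003 0.027 0.069] turn [ 0.02  -0.003  0.024] F [-0.6  0.  -4.1]
[ 0.49771897 -0.11057169  0.20345458] [-0.22  0.28 -0.04  1.25 -0.    2.61] 0.04428016375418849
```

View pics/scene3z.png

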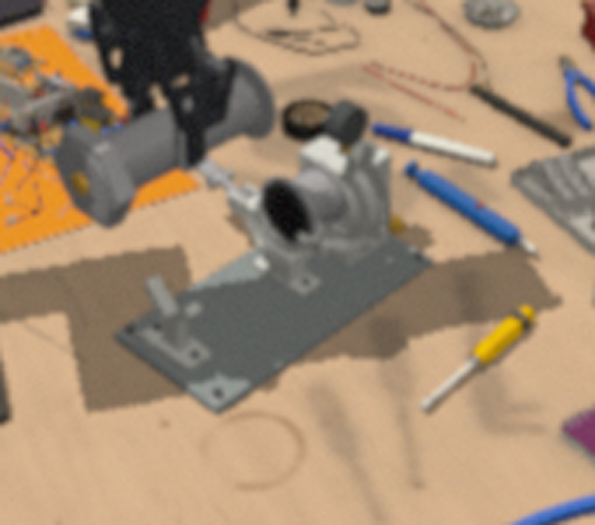

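View pics/top3z.png

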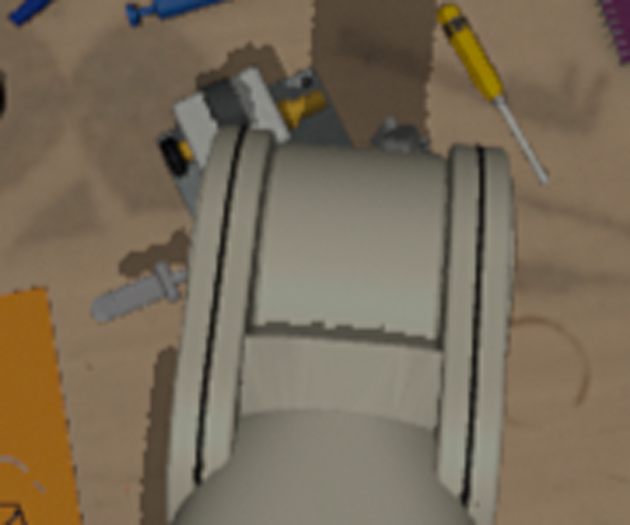

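```bash
cat > meas.py <<'E'
from h import *
from scipy.optimize import least_squares
a=np.radians(17.68);Y=np.array([np.cos(a),np.sin(a)]);X=np.array([Y[1],-Y[0]])
def mframe(w): return np.stack([(w[...,:2]-[.6126,-.0754])@X,(w[...,:2]-[.6126,-.0754])@Y,w[...,2]],-1)
def can(tag,z0,y0,prof=True):
    c=dict(np.load(tag+'.npz'));w=world(c);P=mframe(w);hsv=cv2.cvtColor(c['color'],cv2.COLOR_RGB2HSV)
    m=(abs(P[...,0])<.05)&(abs(P[...,1]-y0)<.1)&(abs(P[...,2]-z0)<.045)
    b=m&(hsv[...,2]>75)
    # body behind and ahead of fingers
    q=b&(((P[...,1]>y0-.055)&(P[...,1]<y0-.02))|((P[...,1]>y0+.02)&(P[...,1]<y0+.062)))
    p=P[q]
    f=lambda k:np.hypot(p[:,0]-k[0]-k[1]*(p[:,1]-y0),p[:,2]-k[2]-k[3]*(p[:,1]-y0))-.023
    r=least_squares(f,[0,0,z0,0],loss='soft_l1',f_scale=.001);print('body axis x,dx/dy,z,dz/dy',r.x.round(4),np.std(f(r.x)).round(4),len(p))
    rad=np.hypot(P[...,0]-r.x[0],P[...,2]-r.x[2])
    cap_=m&(P[...,1]<y0-.07)&(rad<.03)
    print('cap end y',np.percentile(P[cap_][:,1],[5,25,50,75]).round(4),cap_.sum())
    fl=m&(rad>.0255)&(rad<.036)&(P[...,1]>y0+.05)
    print('flange y pct',np.percentile(P[fl][:,1],[3,25,50,75,97]).round(4),fl.sum())
    return P
E
python3 - <<'E'
from meas import *
P=can('scene3',.2145,-.12)
# port in scene0
c=dict(np.load('scene0.npz'));P=mframe(world(c))
print('port face scene0 y ~',0.0398-.0385,'x',-.0127+.0135)
E
```

```text
body axis x,dx/dy,z,dz/dy [-0.0021 -0.0052  0.2099  0.0041] 0.0011 311
cap end y [-0.2028 -0.1996 -0.1989 -0.1983] 222
flange y pct [-0.0453 -0.0432 -0.0421 -0.0408 -0.0377] 100
port face scene0 y ~ 0.0013000000000000025 x 0.0008000000000000004
```

Call:
send_rows([
  [[0.1,0.043,0.2,0.02,0,0.02],[0.3,0,0.5,0,0,0],[0,0,0.5,0,0,0],[0,0,0.4,0,0,0],[0,0,0.12,0,0,0],[0,0,0,0,0,0],[0,0,0,0,0,0],[0,0,0,0,0,0]],
])

```text
clock: 9.9
eef_pos: [0.5184, -0.1082, 0.1196]
tool_rot: [0.988, 0.153, 0.002, 0.001]
ft_force: [-0.8, 0.0, -4.2]
grip_width: 0.0442
```

Run:
```python
from meas import *
Y3=np.array([.9528,.3037,0]);X3=np.array([.3037,-.9528,0])
P0=np.array([.6126,-.0754,0])
go(P0-.1*Y3+.0008*X3+[0,0,.117],-72.32)
c=cap('scene','scene4');P=can('scene4',.125,-.1)
a=c['color'][:,:,::-1];a=a[140:290,230:400]
cv2.imwrite(f'pics/scene4z.png',cv2.resize(a,None,fx=3.5,fy=3.5,interpolation=2))
```

```text
clock 9.9 shift in initial tool axes [-0.005 -0.037  0.051] turn [ 0.012 -0.022 -0.013] F [-0.8  0.  -4.2]
body axis x,dx/dy,z,dz/dy [ 0.002  -0.0004  0.1263  0.0062] 0.0011 251
cap end y [-0.183  -0.1793 -0.1786 -0.1779] 194
flange y pct [-0.0255 -0.0232 -0.0221 -0.0205 -0.0171] 103
```

View pics/scene4z.png

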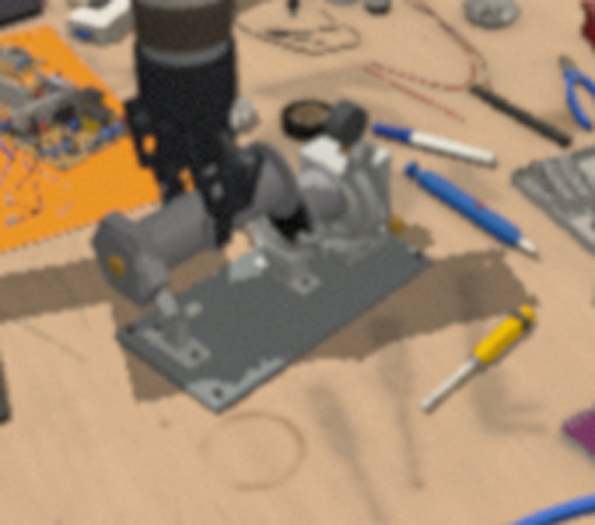

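Call:
send_rows([
  [[0.08,-0.02,0.05,0.01,-0.02,-0.01],[0.08,0,0,0,0,0],[0.08,0,0,0,0,0],[0,0,0,0,0,0],[0,0,0,0,0,0]],
])

```text
clock: 10.58
eef_pos: [0.5287, -0.1034, 0.116]
tool_rot: [0.988, 0.154, -0.001, -0.0]
ft_force: [-0.6, 0.3, -4.4]
grip_width: 0.0445
```

Call:
send_rows([
  [[0.02,0,0,0,0,0],[0.02,0,0,0,0,0],[0,0,0,0,0,0]],
])

```text
clock: 10.95
eef_pos: [0.5308, -0.1028, 0.1161]
tool_rot: [0.988, 0.153, -0.001, -0.0]
ft_force: [-1.2, -0.8, -3.8]
grip_width: 0.0441
```

Call:
send_rows([
  [[0.02,0,0,0,0,0],[0.02,0,0,0,0,0],[0,0,0,0,0,0]],
])

```text
clock: 11.32
eef_pos: [0.5327, -0.1022, 0.1161]
tool_rot: [0.988, 0.154, -0.001, -0.0]
ft_force: [-0.5, 0.5, -3.7]
grip_width: 0.0446
```

Call:
send_rows([
  [[0.02,0,0,0,0,0],[0.02,0,0,0,0,0],[0,0,0,0,0,0]],
])

```text
clock: 11.7
eef_pos: [0.5346, -0.1016, 0.1161]
tool_rot: [0.988, 0.154, -0.001, -0.0]
ft_force: [-0.5, -0.5, -3.6]
grip_width: 0.0442
```

Call:
send_rows([
  [[0.02,0,0,0,0,0],[0.02,0,0,0,0,0],[0,0,0,0,0,0]],
])

```text
clock: 12.08
eef_pos: [0.5357, -0.1012, 0.1159]
tool_rot: [0.988, 0.153, -0.002, -0.0]
ft_force: [-2.8, -0.7, -2.8]
grip_width: 0.0444
```

Call:
send_rows([
  [[0.02,0,0,0,0,0],[0,0,0,0,0,0]],
])

```text
clock: 12.32
eef_pos: [0.5357, -0.1011, 0.1158]
tool_rot: [0.988, 0.153, -0.003, -0.0]
ft_force: [-5.7, -1.0, -0.4]
grip_width: 0.0446
```

Call:
send_rows([
  [[0.02,0,0,0,0,0],[0,0,0,0,0,0]],
])

```text
clock: 12.58
eef_pos: [0.5357, -0.1011, 0.1158]
tool_rot: [0.988, 0.153, -0.004, 0.0]
ft_force: [-8.4, -1.8, 0.9]
grip_width: 0.0443
```

Call:
send_rows([
  [[0.02,0,0,0,0,0],[0,0,0,0,0,0]],
])

```text
clock: 12.82
eef_pos: [0.5356, -0.1011, 0.1156]
tool_rot: [0.988, 0.153, -0.005, 0.0]
ft_force: [-10.0, -3.3, 1.8]
grip_width: 0.0441
```

Call:
send_rows([
  [[-0.055,0,0,0,0,0],[-0.055,0,0,0,0,0],[0,0,0.15,0,0,0],[0,0,0.15,0,0,0],[0,0,0.1,0,0,0],[0,0,0,0,0,0]],
])

```text
clock: 13.58
eef_pos: [0.5335, -0.1016, 0.0952]
tool_rot: [0.988, 0.154, -0.002, -0.001]
ft_force: [0.0, 0.6, -4.6]
grip_width: 0.0443
```

Call:
send_rows([
  [[0,0,0.06,0,0,0],[0,0,0.06,0,0,0],[0,0,0,0,0,0]],
])

```text
clock: 13.95
eef_pos: [0.5338, -0.1017, 0.0898]
tool_rot: [0.988, 0.153, -0.001, -0.0]
ft_force: [0.5, -0.2, -3.7]
grip_width: 0.0438
```

Call:
send_rows([
  [[0,0,0.06,0,0,0],[0,0,0.06,0,0,0],[0,0,0,0,0,0]],
])

```text
clock: 14.32
eef_pos: [0.5337, -0.1017, 0.0837]
tool_rot: [0.988, 0.153, -0.001, -0.0]
ft_force: [0.6, 0.2, -3.8]
grip_width: 0.0439
```

Call:
send_rows([
  [[0,0,0.06,0,0,0],[0,0,0.06,0,0,0],[0,0,0,0,0,0]],
])

```text
clock: 14.7
eef_pos: [0.534, -0.1017, 0.0778]
tool_rot: [0.988, 0.153, -0.001, -0.0]
ft_force: [-0.4, -0.2, -3.4]
grip_width: 0.0443
```

Call:
send_rows([
  [[0,0,0.06,0,0,0],[0,0,0,0,0,0]],
])

```text
clock: 14.95
eef_pos: [0.5342, -0.1017, 0.075]
tool_rot: [0.988, 0.153, -0.001, -0.0]
ft_force: [0.4, 0.5, -4.6]
grip_width: 0.0443
```

Call:
send_rows([
  [[0,0,0.04,0,0,0],[0,0,0,0,0,0]],
])

```text
clock: 15.2
eef_pos: [0.5343, -0.1017, 0.0732]
tool_rot: [0.988, 0.154, -0.0, -0.0]
ft_force: [1.5, 0.8, -3.9]
grip_width: 0.0445
```

Call:
send_rows([
  [[0,0,0.04,0,0,0],[0,0,0,0,0,0]],
])

```text
clock: 15.45
eef_pos: [0.5347, -0.1015, 0.0723]
tool_rot: [0.988, 0.153, 0.0, -0.0]
ft_force: [-0.7, 3.1, 4.8]
grip_width: 0.0439
```

Call:
send_rows([
  [[0.03,0,0,0,0,0],[0,0,0,0,0,0],[0,0,0,0,0,0]],
])

```text
clock: 15.82
eef_pos: [0.5347, -0.1014, 0.0722]
tool_rot: [0.988, 0.153, -0.001, -0.0]
ft_force: [-4.2, 0.7, 7.2]
grip_width: 0.0446
```

Call:
send_rows([
  [[0,0,0,0,0,0],[0,0,0,0,0,0],[0,0,0,0,0,0],[0,0,0,0,0,0],[0,0,0,0,0,0],[0,0,0,0,0,0]],
], grip=0)

```text
clock: 16.58
eef_pos: [0.5354, -0.1013, 0.071]
tool_rot: [0.988, 0.153, -0.001, -0.0]
ft_force: [0.4, -0.8, 0.7]
grip_width: 0.085
```

Call:
send_rows([
  [[0,0,-0.3,0,0,0],[0,0,-0.6,0,0,0],[0,0,-0.7,0,0,0],[0,0,-0.7,0,0,0],[-0.6,0,-0.6,0,0,0],[-0.8,0,0,0,0,0],[0,0,0,0,0,0]],
])

```text
clock: 17.45
eef_pos: [0.467, -0.123, 0.2179]
tool_rot: [0.988, 0.153, -0.0, 0.0]
ft_force: [0.5, 0.1, 0.3]
grip_width: 0.0853
```

Run:
```python
from meas import *
c=cap('scene','scene5');P=can('scene5',.08,-.08)
a=c['color'][:,:,::-1];a=a[140:290,230:400]
cv2.imwrite(f'pics/scene5z.png',cv2.resize(a,None,fx=3.5,fy=3.5,interpolation=2))
c=cap('top','top5');P=can('top5',.08,-.08)
o=get_obs();print(o['eef_pos'],o['joint_pos'].round(2))
```

```text
body axis x,dx/dy,z,dz/dy [ 0.0004 -0.0092  0.0784  0.0013] 0.0026 383
cap end y [-0.1649 -0.1616 -0.1609 -0.16  ] 179
flange y pct [-0.0115 -0.0053 -0.0033  0.0027  0.0118] 156
body axis x,dx/dy,z,dz/dy [0.   0.   0.08 0.  ] nan 0
  ret = _var(a, axis=axis, dtype=dtype, out=out, ddof=ddof,
  arrmean = um.true_divide(arrmean, div, out=arrmean,
  ret = ret.dtype.type(ret / rcount)
Traceback (most recent call last):
  File "meas.py", line 16, in can
    print('cap end y',np.percentile(P[cap_][:,1],[5,25,50,75]).round(4),cap_.sum())
                      ~~~~~~~~~~~~~^^^^^^^^^^^^^^^^^^^^^^^^^^^
IndexError: index -1 is out of bounds for axis 0 with size 0
```

View pics/scene5z.png

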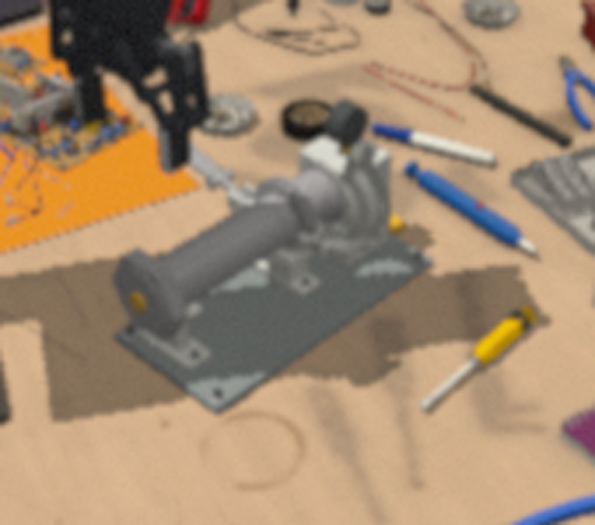

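View pics/top5.png

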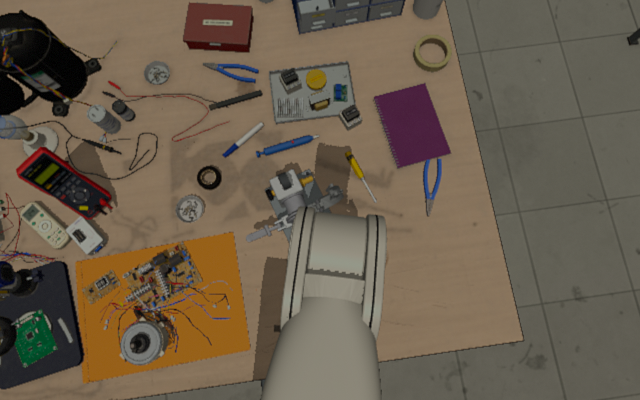

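The scene view shows the canister lying in the clamp and V rest, cap end near zoom pixel (140,295). Next I'll shut the fingers and go behind the ring.

```bash
cat >> h.py <<'E'
def M(x,y,z):
    return np.array([.6126,-.0754,0])+x*np.array([.3037,-.9528,0])+y*np.array([.9528,.3037,0])+[0,0,z]
E
python3 - <<'E'
from h import *
go(M(.136,-.003,.222),-72.32)
E
```

```text
clock 17.55 shift in initial tool axes [ 2.96   2.686 -0.091] turn [ 0.002 -0.003 -0.005] F [ 0.6 -1.4  0.6]
```

Call:
send_rows([
  [[0,0.4,-0.1,0,0,0],[0.3,0.7,0,0,0,0],[0.5,0.7,0,0,0,0],[0.6,0.5,0,0,0,0],[0.7,0.38,0,0,0,0],[0.6,0,0,0,0,0],[0.26,0,0,0,0,0],[0,0,0,0,0,0]],
], grip=1)

```text
clock: 18.55
eef_pos: [0.652, -0.2044, 0.2194]
tool_rot: [0.988, 0.154, -0.001, -0.0]
ft_force: [0.6, -0.7, -0.4]
grip_width: -0.0
```

Call:
send_rows([
  [[0,0,0.4,0,0,0],[0,0,0.4,0,0,0],[0,0,0,0,0,0]],
])

```text
clock: 18.92
eef_pos: [0.649, -0.205, 0.1788]
tool_rot: [0.988, 0.153, -0.003, -0.001]
ft_force: [-0.5, -0.0, 0.3]
grip_width: -0.0003
```

Run:
```python
from h import *
go(M(.136,-.003,.18),-72.32)
c=cap('scene','scene6')
a=c['color'][:,:,::-1];a=a[100:290,230:420]
cv2.imwrite(f'pics/scene6z.png',cv2.resize(a,None,fx=3.,fy=3.,interpolation=2))
```

```text
clock 18.925 shift in initial tool axes [ 0.033  0.029 -0.024] turn [-0.019  0.03  -0.003] F [-0.5 -0.   0.3]
```

View pics/scene6z.png

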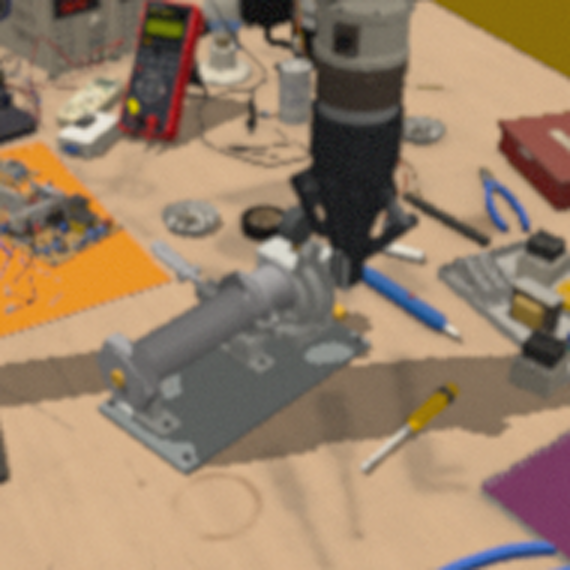

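Call:
send_rows([
  [[0.03,-0.15,0,-0.02,0.03,0],[0,-0.25,0,0,0,0],[0,-0.25,0,0,0,0],[0,-0.25,0,0,0,0],[0,-0.25,0,0,0,0],[0,-0.25,0,0,0,0],[0,-0.25,0,0,0,0],[0,-0.2,0,0,0,0]],
])

```text
clock: 19.98
eef_pos: [0.6234, -0.1157, 0.18]
tool_rot: [0.988, 0.154, 0.002, 0.001]
ft_force: [1.9, -1.3, -1.0]
grip_width: 0.0
```

Run:
```python
from h import *
go(M(.04,-.003,.18),-72.32)
c=cap('scene','scene7')
a=c['color'][:,:,::-1];a=a[100:290,230:420]
cv2.imwrite(f'pics/scene7z.png',cv2.resize(a,None,fx=3.,fy=3.,interpolation=2))
```

```text
clock 19.975 shift in initial tool axes [-0.021 -0.034 -0.001] turn [ 0.013 -0.016  0.001] F [ 1.9 -1.3 -1. ]
```

View pics/scene7z.png

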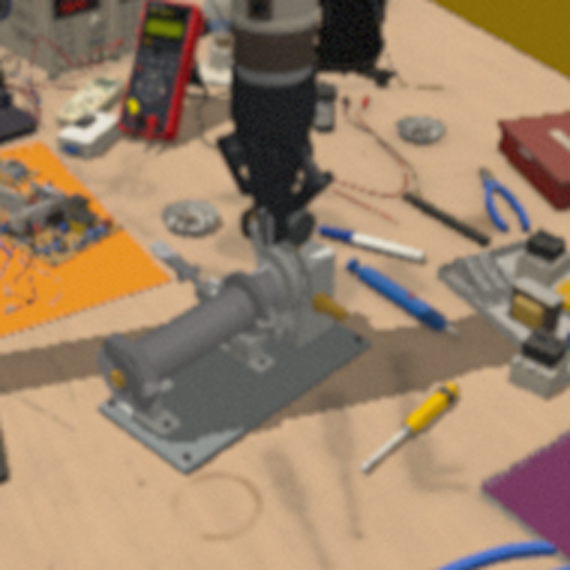

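Call:
send_rows([
  [[0,-0.2,0,0,-0.01,0],[0,-0.2,0.03,0,0,0],[0,-0.2,0.08,0,0,0],[0,-0.15,0.12,0,0,0],[0,-0.15,0.15,0,0,0],[0,0,0,0,0,0]],
])

```text
clock: 20.78
eef_pos: [0.6092, -0.0702, 0.1622]
tool_rot: [0.988, 0.155, 0.001, -0.002]
ft_force: [-2.4, 7.6, 6.5]
grip_width: -0.0001
```

Run:
```python
from h import *
go(M(-.005,-.003,.16),-72.32)
c=cap('scene','scene8')
a=c['color'][:,:,::-1];a=a[100:290,230:420]
cv2.imwrite(f'pics/scene8z.png',cv2.resize(a,None,fx=3.,fy=3.,interpolation=2))
```

```text
clock 20.775 shift in initial tool axes [-0.027  0.019  0.043] turn [-0.018 -0.016  0.012] F [-2.4  7.6  6.5]
```

View pics/scene8z.png

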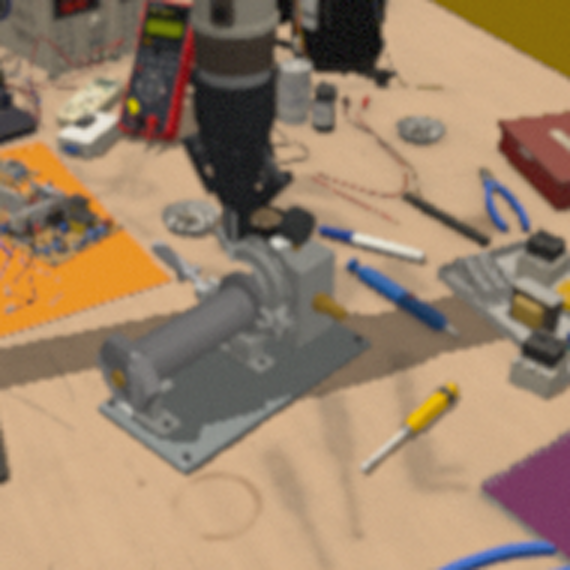

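Call:
send_rows([
  [[0,-0.1,0.12,0,0,0],[0,-0.1,0.12,0,0,0],[0,-0.1,0.12,0,0,0],[0,0,0,0,0,0]],
])

```text
clock: 21.32
eef_pos: [0.6038, -0.0527, 0.1447]
tool_rot: [0.988, 0.156, 0.001, -0.005]
ft_force: [-7.8, 15.5, 11.4]
grip_width: 0.0002
```

Call:
send_rows([
  [[0,-0.1,0.12,0,0,0],[0,-0.1,0.12,0,0,0],[0,0,0,0,0,0]],
])

```text
clock: 21.7
eef_pos: [0.6009, -0.0439, 0.1314]
tool_rot: [0.988, 0.156, 0.001, -0.004]
ft_force: [-3.8, 11.6, 6.4]
grip_width: 0.0
```

Run:
```python
from h import *
go(M(-.035,-.003,.126),-72.32)
c=cap('scene','scene9')
a=c['color'][:,:,::-1];a=a[130:260,260:390]
cv2.imwrite(f'pics/scene9z.png',cv2.resize(a,None,fx=4.,fy=4.,interpolation=2))
```

```text
clock 21.7 shift in initial tool axes [-0.029 -0.028  0.108] turn [-0.049 -0.014  0.023] F [-3.8 11.6  6.4]
```

View pics/scene9z.png

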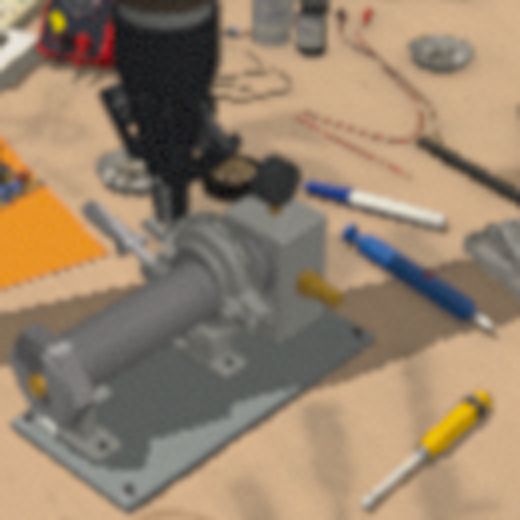

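Call:
send_rows([
  [[0,0,0.1,0,0,0],[0,0,0.1,0,0,0],[0,0,0,0,0,0]],
])

```text
clock: 22.12
eef_pos: [0.5996, -0.0399, 0.1212]
tool_rot: [0.988, 0.157, -0.0, -0.009]
ft_force: [-7.4, 22.8, 7.5]
grip_width: 0.0
```

Call:
send_rows([
  [[0,0,0.1,0,0,0],[0,0,0.1,0,0,0],[0,0,0,0,0,0]],
])

```text
clock: 22.5
eef_pos: [0.5985, -0.0367, 0.1105]
tool_rot: [0.987, 0.158, -0.001, -0.012]
ft_force: [-8.4, 29.7, 7.3]
grip_width: -0.0
```

Run:
```python
from h import *
go(M(-.035,-.003,.126),-72.32)
c=cap('scene','scene10')
a=c['color'][:,:,::-1];a=a[130:260,260:390]
cv2.imwrite(f'pics/scene10z.png',cv2.resize(a,None,fx=4.,fy=4.,interpolation=2))
```

```text
clock 22.5 shift in initial tool axes [-0.028  0.116 -0.312] turn [-0.137 -0.009  0.051] F [-8.4 29.7  7.3]
```

View pics/scene10z.png

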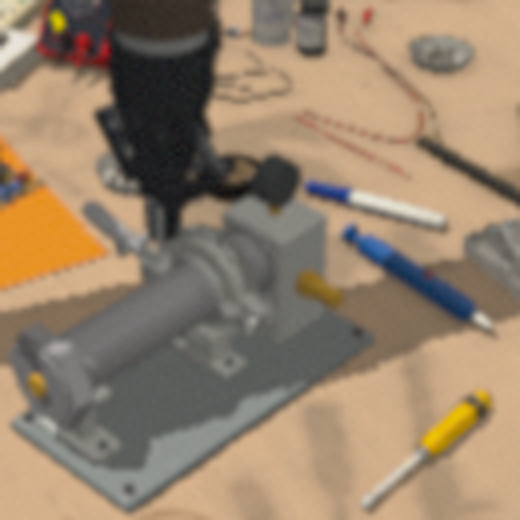

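Call:
send_rows([
  [[0,0,-0.2,0,0,0],[0,-0.1,-0.2,-0.1,0,0],[0,0,0,0,0,0],[0,0,0,0,0,0]],
])

```text
clock: 23.05
eef_pos: [0.6011, -0.0458, 0.131]
tool_rot: [0.988, 0.153, 0.002, 0.01]
ft_force: [0.0, -0.3, -0.0]
grip_width: 0.0002
```

Run:
```python
from meas import *
go(M(-.055,-.003,.126),-72.32)
c=cap('scene','scene11')
a=c['color'][:,:,::-1];a=a[130:260,260:390]
cv2.imwrite(f'pics/scene11z.png',cv2.resize(a,None,fx=4.,fy=4.,interpolation=2))
w=world(c);P=mframe(w)
m=(abs(P[...,0])<.07)&(abs(P[...,1])<.02)&(P[...,2]>.05)
p=P[m]
for x in np.arange(-.065,.065,.01):
    s=p[abs(p[:,0]-x)<.005]
    if len(s): print(x.round(3),len(s),s[:,2].max().round(3))
```

```text
clock 23.05 shift in initial tool axes [-0.022 -0.467  0.091] turn [ 0.116 -0.01  -0.005] F [ 0.  -0.3 -0. ]
-0.065 55 0.578
-0.055 50 0.571
-0.045 85 0.579
-0.035 102 0.236
-0.025 123 0.391
-0.015 180 0.454
-0.005 745 0.575
0.005 756 0.573
0.015 534 0.567
0.025 132 0.221
0.035 65 0.122
0.045 29 0.103
0.055 46 0.087
```

View pics/scene11z.png

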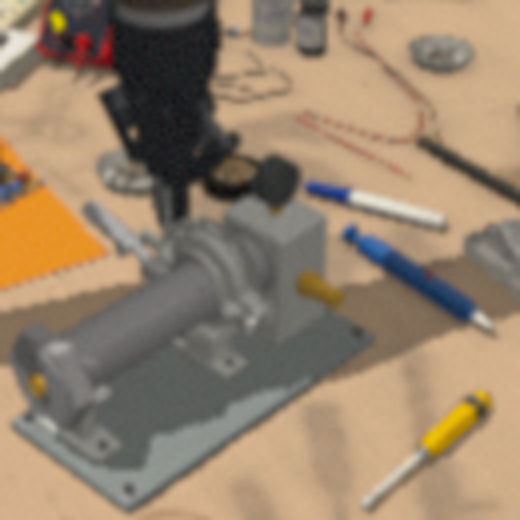

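Call:
send_rows([
  [[0,-0.24,0,0.11,0,0],[0,-0.24,0,0,0,0],[0,0,0.2,0,0,0],[0,0,0.2,0,0,0],[0,0,0,0,0,0]],
])

```text
clock: 23.72
eef_pos: [0.5931, -0.0226, 0.1096]
tool_rot: [0.988, 0.153, -0.0, 0.0]
ft_force: [0.8, 0.1, 0.0]
grip_width: 0.0001
```

Call:
send_rows([
  [[0,0,0.1,0,0,0],[0,0,0.1,0,0,0],[0,0,0,0,0,0]],
])

```text
clock: 24.1
eef_pos: [0.5939, -0.0227, 0.1007]
tool_rot: [0.988, 0.153, 0.001, 0.0]
ft_force: [0.3, -0.1, 0.7]
grip_width: -0.0001
```

Call:
send_rows([
  [[0,0,0.08,0,0,0],[0,0,0.08,0,0,0],[0,0,0,0,0,0]],
])

```text
clock: 24.48
eef_pos: [0.5946, -0.0226, 0.0977]
tool_rot: [0.988, 0.153, 0.003, 0.001]
ft_force: [-9.1, -0.1, 22.9]
grip_width: 0.0001
```

Run:
```python
from meas import *
go(M(-.055,-.003,.0985),-72.32)
c=cap('scene','scene12')
a=c['color'][:,:,::-1];a=a[130:260,260:390]
cv2.imwrite(f'pics/scene12z.png',cv2.resize(a,None,fx=4.,fy=4.,interpolation=2))
```

```text
clock 24.475 shift in initial tool axes [-0.038  0.015 -0.015] turn [ 0.014 -0.031 -0.003] F [-9.1 -0.1 22.9]
```

View pics/scene12z.png

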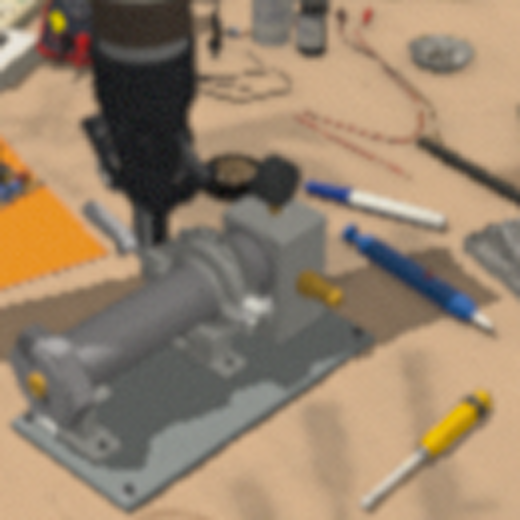

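Call:
send_rows([
  [[0,0,-0.3,0,0.03,0],[0,0,-0.6,0,0,0],[0,0,-0.7,0,0,0],[-0.7,0,-0.6,0,0,0],[-1,0,0,0,0,0],[-1,0,0,0,0,0],[-0.3,0,0,0,0,0],[0,0,0,0,0,0]],
])

```text
clock: 25.52
eef_pos: [0.4504, -0.0685, 0.2026]
tool_rot: [0.988, 0.153, 0.004, 0.0]
ft_force: [0.7, 0.2, 0.5]
grip_width: 0.0
```

Run:
```python
from meas import *
print(get_obs()['eef_pos'])
for n in('scene','top'):
    c=cap(n,n+'13')
    a=c['color'][:,:,::-1];a=a[130:260,260:390] if n=='scene' else a[160:290,230:360]
    cv2.imwrite(f'pics/{n}13z.png',cv2.resize(a,None,fx=4.,fy=4.,interpolation=2))
for t in ('scene0','top0','scene13','top13'):
    c=dict(np.load(t+'.npz'));P=mframe(world(c))
    m=(P[...,0]>-.15)&(P[...,0]<-.062)&(abs(P[...,1])<.02)&(P[...,2]>.03)&(P[...,2]<.17);p=P[m]
    print(t,len(p))
    for x in np.arange(-.145,-.06,.008):
        s=p[abs(p[:,0]-x)<.004]
        if len(s)>1: print(' ',x.round(3),len(s),'z',np.median(s[:,2]).round(3),s[:,2].max().round(3),'y',s[:,1].min().round(3),s[:,1].max().round(3))
    m=(abs(P[...,0])<.062)&(abs(P[...,1])<.012)&(P[...,2]>.04)&(P[...,2]<.21);p=P[m]
    print(' ring',[(round(x,3),s[:,2].max().round(3)) for x in np.arange(-.06,.06,.01) for s in [p[abs(p[:,0]-x)<.005]] if len(s)])
```

```text
[ 0.45042737 -0.06845519  0.2025526 ]
scene0 102
  -0.129 8 z 0.089 0.092 y -0.008 0.01
  -0.121 13 z 0.088 0.092 y -0.007 0.008
  -0.113 10 z 0.086 0.088 y -0.008 0.007
  -0.105 11 z 0.083 0.087 y -0.008 0.005
  -0.097 13 z 0.082 0.085 y -0.007 0.006
  -0.089 12 z 0.078 0.081 y -0.01 0.007
  -0.081 18 z 0.078 0.081 y -0.013 0.013
  -0.073 9 z 0.076 0.079 y -0.011 0.01
  -0.065 7 z 0.074 0.076 y -0.004 0.01
 ring [(np.float64(-0.06), np.float64(0.077)), (np.float64(-0.05), np.float64(0.079)), (np.float64(-0.04), np.float64(0.078)), (np.float64(-0.03), np.float64(0.091)), (np.float64(-0.02), np.float64(0.107)), (np.float64(-0.01), np.float64(0.111)), (np.float64(0.0), np.float64(0.113)), (np.float64(0.01), np.float64(0.112)), (np.float64(0.02), np.float64(0.11)), (np.float64(0.03), np.float64(0.102)), (np.float64(0.04), np.float64(0.083)), (np.float64(0.05), np.float64(0.093))]
top0 236
  -0.137 8 z 0.091 0.092 y -0.006 0.005
  -0.129 26 z 0.091 0.095 y -0.009 0.006
  -0.121 26 z 0.089 0.092 y -0.009 0.008
  -0.113 29 z 0.086 0.091 y -0.009 0.008
  -0.105 26 z 0.085 0.087 y -0.01 0.00
[... 1689 characters left out ...]
9 y -0.009 0.009
  -0.097 25 z 0.082 0.087 y -0.009 0.007
  -0.089 34 z 0.081 0.085 y -0.014 0.012
  -0.081 32 z 0.079 0.083 y -0.014 0.012
  -0.073 13 z 0.075 0.08 y -0.005 0.002
  -0.065 17 z 0.075 0.089 y -0.014 0.009
 ring [(np.float64(-0.06), np.float64(0.092)), (np.float64(-0.05), np.float64(0.093)), (np.float64(-0.04), np.float64(0.096)), (np.float64(-0.03), np.float64(0.121)), (np.float64(-0.02), np.float64(0.124)), (np.float64(-0.01), np.float64(0.127)), (np.float64(0.0), np.float64(0.129)), (np.float64(0.01), np.float64(0.126)), (np.float64(0.02), np.float64(0.124)), (np.float64(0.03), np.float64(0.119)), (np.float64(0.04), np.float64(0.092)), (np.float64(0.05), np.float64(0.089))]
```

View pics/scene13z.png

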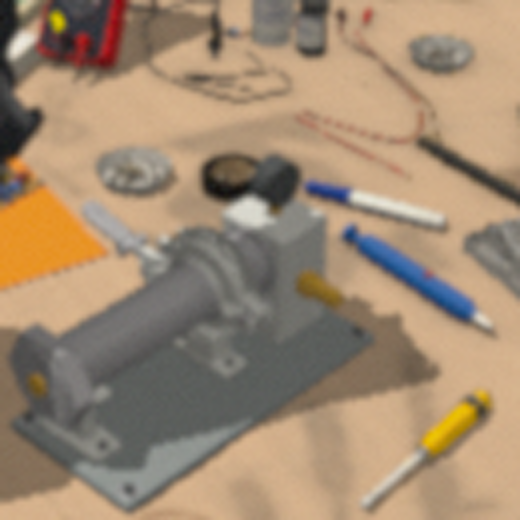

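View pics/top13z.png

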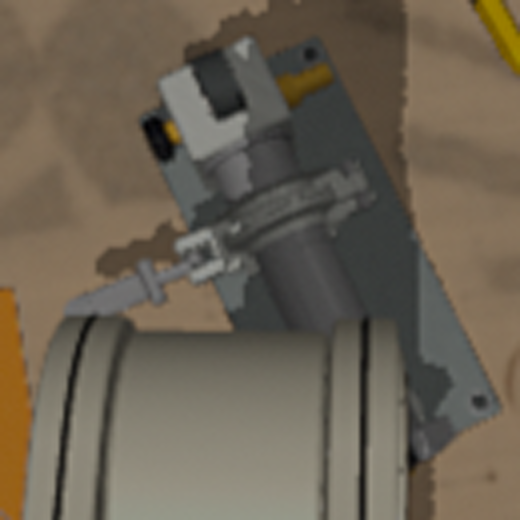

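Call:
send_rows([
  [[0,0,0,0,0,-1],[0,0,0,0,0,-1],[0,0,0,0,0,-1],[0,0,0,0,0,-1],[0,0,0,0,0,-1],[0,0,0,0,0,-1],[0,0,0,0,0,-1],[0,0,0,0,0,-1]],
], grip=0.3)

```text
clock: 26.62
eef_pos: [0.4522, -0.0678, 0.2018]
tool_rot: [0.656, 0.755, 0.003, 0.002]
ft_force: [0.2, 0.5, 0.7]
grip_width: 0.06
```

Call:
send_rows([
  [[0,0,0,0,0,-0.98],[0,0,0,0,0,0],[0,0,0,0,0,0]],
])

```text
clock: 27.0
eef_pos: [0.4512, -0.0679, 0.2019]
tool_rot: [0.592, 0.806, 0.003, 0.003]
ft_force: [-0.4, -0.2, -0.3]
grip_width: 0.0596
```

Run:
```python
from h import *
go(M(-.114,-.001,.15),17.68);o=get_obs();print(o['grip_width'],o['joint_pos'].round(2))
```

```text
clock 27.0 shift in initial tool axes [1.176 2.996 1.058] turn [ 0.041  0.005 -0.033] F [-0.4 -0.2 -0.3]
0.05964031903430621 [-0.15  0.17 -0.18  1.21  0.    1.12]
```

Call:
send_rows([
  [[0.3,0.5,0,0.04,0,-0.03],[0.4,0.7,0,0,0,0],[0.3,0.8,0,0,0,0],[0.18,0.6,0.1,0,0,0],[0,0.4,0.4,0,0,0],[0,0,0.5,0,0,0],[0,0,0,0,0,0],[0,0,0,0,0,0]],
])

```text
clock: 28.0
eef_pos: [0.5758, 0.0336, 0.1529]
tool_rot: [0.59, 0.808, 0.0, 0.001]
ft_force: [-0.8, 0.1, 1.0]
grip_width: 0.06
```

Run:
```python
from h import *
go(M(-.114,-.001,.072),17.68)
c=cap('scene','scene14')
a=c['color'][:,:,::-1];a=a[100:250,240:390]
cv2.imwrite(f'pics/scene14z.png',cv2.resize(a,None,fx=4.,fy=4.,interpolation=2))
```

```text
clock 28.0 shift in initial tool axes [-0.019  0.017  1.618] turn [0.006 0.007 0.003] F [-0.8  0.1  1. ]
```

View pics/scene14z.png

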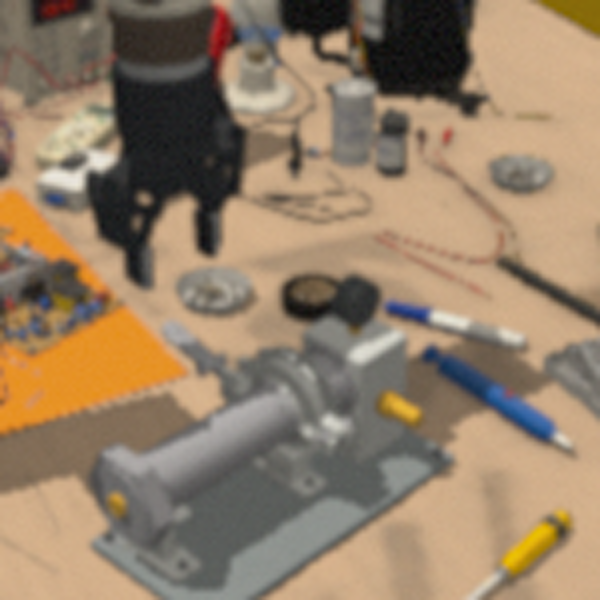

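Call:
send_rows([
  [[-0.02,0.02,0.4,0,0,0],[0,0,0.5,0,0,0],[0,0,0.4,0,0,0],[0,0,0.22,0,0,0],[0,0,0.1,0,0,0],[0,0,0,0,0,0],[0,0,0,0,0,0]],
])

```text
clock: 28.92
eef_pos: [0.5774, 0.033, 0.0721]
tool_rot: [0.59, 0.808, 0.0, 0.001]
ft_force: [0.1, -0.2, 0.2]
grip_width: 0.0601
```

Call:
send_rows([
  [[0,0,0,0,0,0],[0,0,0,0,0,0],[0,0,0,0,0,0],[0,0,0,0,0,0],[0,0,0,0,0,0],[0,0,0,0,0,0]],
], grip=1)

```text
clock: 29.68
eef_pos: [0.5795, 0.0337, 0.0723]
tool_rot: [0.589, 0.808, 0.002, 0.002]
ft_force: [5.0, 1.5, -0.6]
grip_width: 0.0168
```

Run:
```python
from h import *
d,_=go(M(-.114,-.001,.072),17.68)
c=cap('scene','scene15')
a=c['color'][:,:,::-1];a=a[100:250,240:390]
cv2.imwrite(f'pics/scene15z.png',cv2.resize(a,None,fx=4.,fy=4.,interpolation=2))
```

```text
clock 29.675 shift in initial tool axes [-0.    -0.052  0.006] turn [0.035 0.007 0.009] F [ 5.   1.5 -0.6]
```

View pics/scene15z.png

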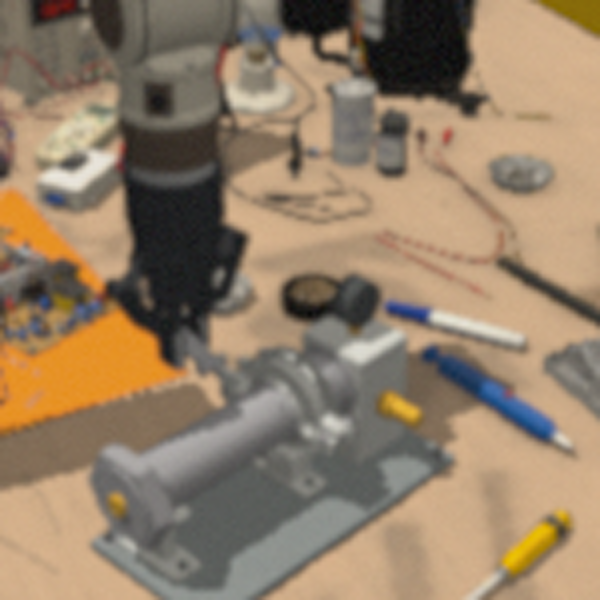

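Call:
send_rows([
  [[-0.03,0.04,-0.1,0,0,0],[-0.034,0,-0.09,0,0,0],[-0.086,0,-0.158,0,0,0],[0,0,0,0,0,0]],
])

```text
clock: 30.22
eef_pos: [0.5817, 0.0271, 0.088]
tool_rot: [0.589, 0.808, 0.001, 0.0]
ft_force: [5.1, 2.9, -6.9]
grip_width: 0.0164
```

Call:
send_rows([
  [[-0.108,0,-0.144,0,0,0],[-0.128,0,-0.126,0,0,0],[0,0,0,0,0,0]],
])

```text
clock: 30.6
eef_pos: [0.5849, 0.0167, 0.101]
tool_rot: [0.589, 0.808, 0.001, -0.001]
ft_force: [4.6, 3.6, -7.0]
grip_width: 0.0165
```

Run:
```python
from h import *
d,_=go(M(-.0947,.001,.1029),17.68)
c=cap('scene','scene16')
a=c['color'][:,:,::-1];a=a[100:250,240:390]
cv2.imwrite(f'pics/scene16z.png',cv2.resize(a,None,fx=4.,fy=4.,interpolation=2))
```

```text
clock 30.6 shift in initial tool axes [-0.028 -0.012 -0.038] turn [ 0.006 -0.016  0.012] F [ 4.6  3.6 -7. ]
```

View pics/scene16z.png

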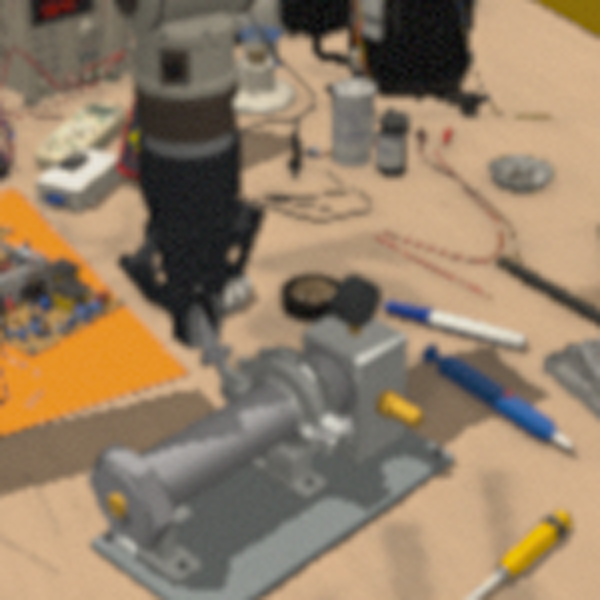

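Works well; the handle is following the fingers. Continue along the arc.

Call:
send_rows([
  [[-0.146,0,-0.106,0,0,0],[-0.16,0,-0.082,0,0,0],[-0.172,0,-0.056,0,0,0],[0,0,0,0,0,0]],
])

```text
clock: 31.15
eef_pos: [0.5919, -0.0049, 0.1137]
tool_rot: [0.589, 0.808, 0.002, -0.002]
ft_force: [4.1, 6.1, -5.3]
grip_width: 0.0164
```

Call:
send_rows([
  [[-0.176,0,-0.032,0,0,0],[-0.18,0,-0.004,0,0,0],[0,0,0,0,0,0]],
])

```text
clock: 31.52
eef_pos: [0.5979, -0.0235, 0.1166]
tool_rot: [0.589, 0.808, 0.001, 0.0]
ft_force: [2.7, 4.4, -1.8]
grip_width: 0.0143
```

Call:
send_rows([
  [[-0.084,0,0.006,0,0,0],[-0.06,0,0,0,0,0],[0,0,0,0,0,0]],
])

```text
clock: 31.9
eef_pos: [0.5989, -0.0316, 0.1165]
tool_rot: [0.59, 0.808, -0.001, 0.001]
ft_force: [0.9, -0.1, 0.3]
grip_width: 0.0063
```

Run:
```python
from h import *
d,_=go(M(-.0488,.001,.1166),17.68)
c=cap('scene','scene17')
a=c['color'][:,:,::-1];a=a[100:250,240:390]
cv2.imwrite(f'pics/scene17z.png',cv2.resize(a,None,fx=4.,fy=4.,interpolation=2))
```

```text
clock 31.9 shift in initial tool axes [ 0.057  0.015 -0.003] turn [-0.005  0.012  0.007] F [ 0.9 -0.1  0.3]
```

View pics/scene17z.png

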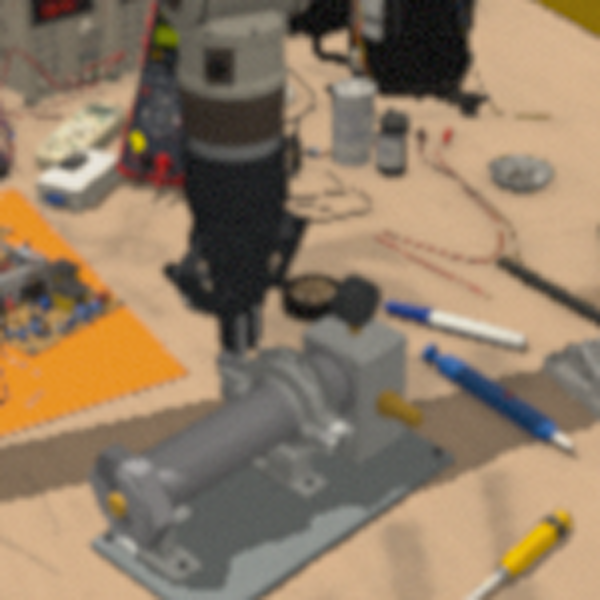

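Call:
send_rows([
  [[0,0,0,0,0,0],[0,0,0,0,0,0],[0,0,0,0,0,0]],
], grip=0.65)

```text
clock: 32.33
eef_pos: [0.5993, -0.0317, 0.1158]
tool_rot: [0.59, 0.808, -0.0, 0.0]
ft_force: [-0.2, -0.1, 0.7]
grip_width: 0.0297
```

Call:
send_rows([
  [[0,0,-0.3,0,0,0],[0,0,-0.6,0,0,0],[0,0,-0.7,0,0,0],[0.6,0,-0.4,0,0,0],[0.9,0,0,0,0,0],[0.9,0,0,0,0,0],[0.2,0,0,0,0,0],[0,0,0,0,0,0]],
])

```text
clock: 33.33
eef_pos: [0.5599, 0.0929, 0.2166]
tool_rot: [0.589, 0.808, 0.0, 0.001]
ft_force: [0.1, 0.1, 0.0]
grip_width: 0.0296
```

Run:
```python
from meas import *
o=get_obs();print(o['eef_pos'],o['ft_force'])
for n in('scene','top'):
    c=cap(n,n+'18')
    a=c['color'][:,:,::-1];a=a[130:260,260:390] if n=='scene' else a[160:290,230:360]
    cv2.imwrite(f'pics/{n}18z.png',cv2.resize(a,None,fx=4.,fy=4.,interpolation=2))
    P=mframe(world(c))
    m=(P[...,0]>-.14)&(P[...,0]<-.03)&(abs(P[...,1])<.02)&(P[...,2]>.06)&(P[...,2]<.16);p=P[m]
    for z in np.arange(.07,.16,.008):
        s=p[abs(p[:,2]-z)<.004]
        if len(s)>1: print(' z',z.round(3),len(s),'x',s[:,0].min().round(3),np.median(s[:,0]).round(3),s[:,0].max().round(3),'y',s[:,1].min().round(3),s[:,1].max().round(3))
```

```text
[0.55993886 0.09289675 0.21664962] [0.09460615 0.08505525 0.04104748]
 z 0.07 11 x -0.061 -0.055 -0.042 y -0.012 -0.008
 z 0.078 18 x -0.062 -0.042 -0.031 y -0.012 0.005
 z 0.086 30 x -0.058 -0.047 -0.036 y -0.014 0.014
 z 0.094 29 x -0.061 -0.053 -0.031 y -0.014 0.014
 z 0.102 23 x -0.062 -0.056 -0.033 y -0.012 0.017
 z 0.11 12 x -0.062 -0.057 -0.054 y -0.008 0.006
 z 0.118 13 x -0.061 -0.059 -0.056 y -0.008 0.008
 z 0.126 12 x -0.065 -0.06 -0.057 y -0.007 0.011
 z 0.134 11 x -0.066 -0.061 -0.058 y -0.007 0.007
 z 0.142 16 x -0.065 -0.062 -0.059 y -0.007 0.008
 z 0.15 6 x -0.066 -0.064 -0.061 y -0.005 0.006
 z 0.07 15 x -0.059 -0.052 -0.041 y -0.014 0.007
 z 0.078 28 x -0.055 -0.039 -0.03 y -0.014 0.012
 z 0.086 54 x -0.062 -0.04 -0.03 y -0.014 0.013
 z 0.094 37 x -0.061 -0.047 -0.032 y -0.014 0.013
 z 0.102 26 x -0.064 -0.057 -0.031 y -0.014 0.013
 z 0.11 5 x -0.06 -0.059 -0.058 y -0.009 0.001
 z 0.118 3 x -0.062 -0.06 -0.059 y -0.009 0.002
 z 0.126 8 x -0.068 -0.061 -0.06 y -0.01 0.007
 z 0.134 6 x -0.065 -0.062 -0.061 y -0.01 0.002
 z 0.142 10 x -0.07 -0.063 -0.062 y -0.009 0.007
 z 0.15 23 x -0.071 -0.067 -0.064 y -0.009 0.007
```

View pics/scene18z.png

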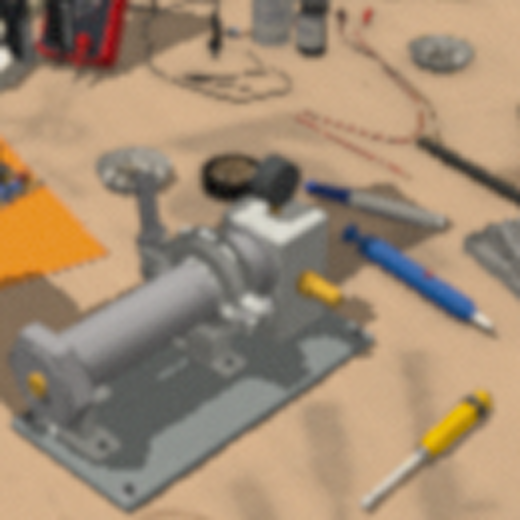

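View pics/top18z.png

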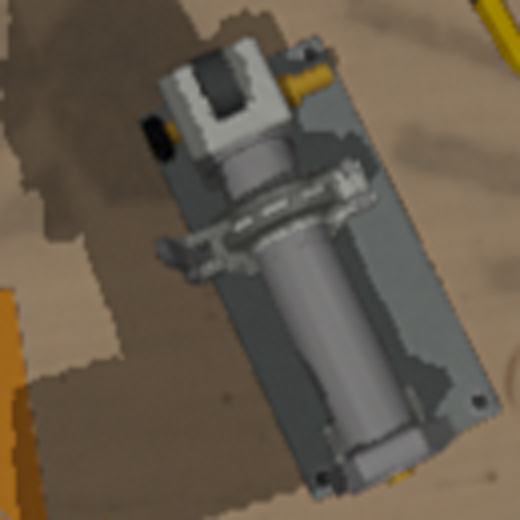

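Handle stands nearly up (the pinch slipped off at the end), about 0.28 rad from home. I'll push it home with shut fingers.

Call:
send_rows([
  [[0,0,0.5,0,0,0],[0,0,0.6,0,0,0],[0,0,0.6,0,0,0],[-0.4,0,0,0,0,0],[-0.5,0,0,0,0,0],[-0.5,0,0,0,0,0],[-0.2,0,0,0,0,0],[0,0,0,0,0,0]],
], grip=1)

```text
clock: 34.42
eef_pos: [0.5849, 0.0148, 0.1317]
tool_rot: [0.591, 0.807, 0.0, 0.001]
ft_force: [-0.1, -0.7, -0.2]
grip_width: -0.0002
```

Call:
send_rows([
  [[-0.1,0,0,0,0,0],[-0.1,0,0,0,0,0],[-0.1,0,0,0,0,0],[-0.1,0,0,0,0,0],[0,0,0,0,0,0]],
])

```text
clock: 35.05
eef_pos: [0.5904, -0.003, 0.1308]
tool_rot: [0.59, 0.808, -0.0, 0.001]
ft_force: [-0.5, -0.3, 1.4]
grip_width: 0.0
```

Run:
```python
from h import *
go(M(-.063,.001,.13),17.68)
```

```text
clock 35.05 shift in initial tool axes [-0.254  0.004  0.017] turn [0.002 0.006 0.006] F [-0.5 -0.3  1.4]
```

Call:
send_rows([
  [[-0.1,0,0,0,0,0],[-0.08,0,0,0,0,0],[-0.06,0,0,0,0,0],[0,0,0,0,0,0]],
])

```text
clock: 35.55
eef_pos: [0.5941, -0.0147, 0.1308]
tool_rot: [0.59, 0.808, -0.0, 0.001]
ft_force: [0.4, 0.3, -0.5]
grip_width: -0.0001
```

Call:
send_rows([
  [[-0.06,0,0,0,0,0],[-0.06,0,0,0,0,0],[0,0,0,0,0,0]],
])

```text
clock: 35.92
eef_pos: [0.5945, -0.0162, 0.1307]
tool_rot: [0.588, 0.809, 0.002, -0.003]
ft_force: [-2.3, 10.0, 3.1]
grip_width: -0.0003
```

Call:
send_rows([
  [[-0.06,0,0,0,0,0],[-0.06,0,0,0,0,0],[0,0,0,0,0,0]],
])

```text
clock: 36.3
eef_pos: [0.5947, -0.017, 0.1308]
tool_rot: [0.587, 0.81, 0.005, -0.007]
ft_force: [-6.6, 21.9, 7.1]
grip_width: -0.0002
```

Run:
```python
from h import *
go(M(-.063,.001,.13),17.68)
```

```text
clock 36.3 shift in initial tool axes [0.038 0.007 0.016] turn [-0.001 -0.097  0.043] F [-6.6 21.9  7.1]
```

Call:
send_rows([
  [[0.3,0,0,0,0,0],[0.6,0,0,0,0,0],[0.7,0,-0.4,0,0,0],[0.6,0,-0.6,0,0,0],[0.5,0,-0.6,0,0,0],[0.3,0,-0.3,0,0,0],[0,0,0,0,0,0]],
])

```text
clock: 37.17
eef_pos: [0.5524, 0.1178, 0.2267]
tool_rot: [0.589, 0.808, 0.001, 0.002]
ft_force: [0.0, -0.9, 0.1]
grip_width: 0.0003
```

Run:
```python
from meas import *
o=get_obs();print(o['eef_pos'],o['ft_force'])
for n in('scene','top'):
    c=cap(n,n+'19')
    a=c['color'][:,:,::-1];a=a[130:260,260:390] if n=='scene' else a[160:290,230:360]
    cv2.imwrite(f'pics/{n}19z.png',cv2.resize(a,None,fx=4.,fy=4.,interpolation=2))
    P=mframe(world(c))
    m=(P[...,0]>-.14)&(P[...,0]<-.03)&(abs(P[...,1])<.02)&(P[...,2]>.06)&(P[...,2]<.16);p=P[m]
    for z in np.arange(.102,.16,.008):
        s=p[abs(p[:,2]-z)<.004]
        if len(s)>1: print(' z',z.round(3),len(s),'x',s[:,0].min().round(3),np.median(s[:,0]).round(3),s[:,0].max().round(3),'y',s[:,1].min().round(3),s[:,1].max().round(3))
    m=(abs(P[...,0])<.062)&(abs(P[...,1])<.012)&(P[...,2]>.04)&(P[...,2]<.21);p=P[m]
    print(' ring',[(round(x,3),s[:,2].max().round(3)) for x in np.arange(-.03,.06,.01) for s in [p[abs(p[:,0]-x)<.005]] if len(s)])
can('scene19',.08,-.08)
```

```text
[0.55242939 0.11779971 0.22667582] [ 0.015631   -0.87076733  0.13819262]
 z 0.102 23 x -0.055 -0.048 -0.032 y -0.012 0.015
 z 0.11 8 x -0.053 -0.048 -0.045 y -0.007 0.007
 z 0.118 13 x -0.048 -0.046 -0.045 y -0.007 0.008
 z 0.126 10 x -0.049 -0.045 -0.043 y -0.007 0.009
 z 0.134 9 x -0.046 -0.044 -0.043 y -0.009 0.007
 z 0.142 14 x -0.047 -0.044 -0.042 y -0.009 0.007
 z 0.15 7 x -0.05 -0.045 -0.043 y -0.006 0.003
 ring [(np.float64(-0.03), np.float64(0.113)), (np.float64(-0.02), np.float64(0.123)), (np.float64(-0.01), np.float64(0.124)), (np.float64(0.0), np.float64(0.126)), (np.float64(0.01), np.float64(0.127)), (np.float64(0.02), np.float64(0.122)), (np.float64(0.03), np.float64(0.119)), (np.float64(0.04), np.float64(0.091)), (np.float64(0.05), np.float64(0.088))]
 z 0.102 21 x -0.058 -0.054 -0.031 y -0.014 0.013
 z 0.11 5 x -0.055 -0.055 -0.05 y -0.009 0.001
 z 0.118 2 x -0.054 -0.053 -0.052 y -0.009 -0.008
 z 0.126 4 x -0.054 -0.054 -0.048 y -0.009 0.007
 z 0.134 6 x -0.053 -0.052 -0.047 y -0.01 0.006
 z 0.142 3 x -0.051 -0.049 -0.048 y -0.01 -0.008
 z 0.15 24 x -0.051 -0.047 -0.044 y -0.009 0.007
 ring [(np.float64(-0.03), np.float64(0.12)), (np.float64(-0.02), np.float64(0.125)), (np.float64(-0.01), np.float64(0.128)), (np.float64(0.0), np.float64(0.128)), (np.float64(0.01), np.float64(0.125)), (np.float64(0.02), np.float64(0.126)), (np.float64(0.03), np.float64(0.119)), (np.float64(0.04), np.float64(0.09)), (np.float64(0.05), np.float64(0.091))]
body axis x,dx/dy,z,dz/dy [ 0.0004 -0.007   0.0785  0.0024] 0.0028 378
cap end y [-0.1655 -0.1616 -0.1608 -0.1602] 174
flange y pct [-0.011  -0.0058 -0.0038  0.0048  0.0161] 172
```

View pics/scene19z.png

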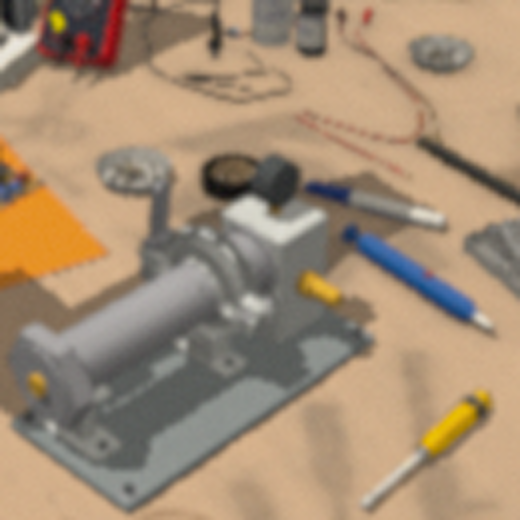

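View pics/top19z.png

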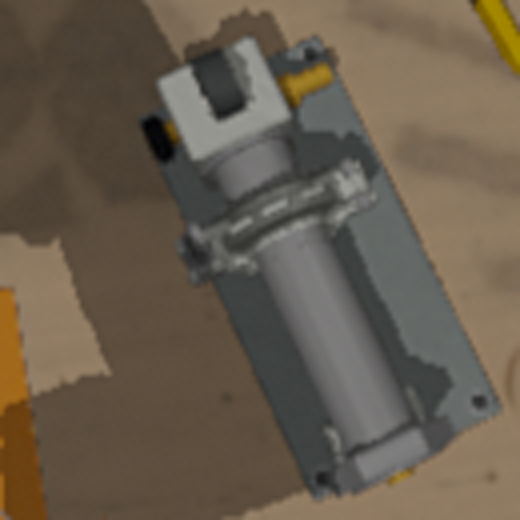

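```bash
python3 -c "
from h import *
print(get_obs()['ft_force'],job_done())"
```

```text
the job is handed in; nothing more can be done
[-0.7995518  -0.78052192  0.12955493] None
```

The canister is fitted, the clamp ring is shut and the latch is home. I handed the job in at about 37 s of the 72 s allowed; no verdict is reported.

**What I did**
- **Canister:** I found the port's face by a light touch, backed off about 1.7 mm and lowered the canister into the clamp and V rest.
- **Clamp ring:** I pushed it over with closed fingers and pressed the lug down to its stop, at about 23 N.
- **Latch:** I pinched the handle and swung it up. The pinch slipped off about 0.28 rad short of home, so I pushed the handle the rest of the way to a hard stop, at about 23 N sideways.

**Last checks**
- **Canister position:** its axis is level and under 0.01 rad off the pipe's. Compared with the touch on the port, the gap at the face is about 0.8 mm. Measuring the gap from the scene camera alone gave about 3 mm. I trust the touch, since the groove allows only 1.5 mm of play.
- **Ring and latch:** the lug top was at about 92 mm and the ring top at about 127 mm, which fits fully shut. The handle leans 0.12 rad by the scene camera and about 0.2 by the top one; home is 0.12.
- **Surroundings:** the arm is clear and the force reading is near zero. The dish, screwdriver and tape roll look unmoved in the pictures. The pliers were last in view in the top picture taken before the ring was shut, unmoved then, and I did not work near them after that.

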